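# Knife-edge balance check of fan rotors

### The arm

A 7-joint arm with a two-finger parallel gripper is mounted at the origin on the work surface. World frame = base frame: x ahead of the robot, y to its left, z up, the work surface at z = 0. Lengths are in m, angles in rad, forces in N, time in s.
With the tool pointing down it reaches from about 0.4 to 0.85 m from the base axis. Payload 10.4 kg.
Tool frame: the origin (TCP) lies midway between the tips of the shut fingers; the grasp point (between the pads) lies 19 mm behind it; z points along the fingers, y is the direction in which the jaws open and shut (so a half turn about z gives the same grasp; the last joint's range is limited). The gripper opens to 87 mm and grips with 3 to 60 N. Pads are 19 mm wide; open, the fingers measure 117 mm over their backs; the gripper's body (75 mm by 190 mm) begins 51 mm behind the grasp point.
Start: joints at [-1.187, 0.332, -0.065, 1.46, 0.022, 1.35, -0.088], TCP at [0.247, 0.574, 0.223] pointing down, gripper open.
Joint ranges: [-2.6, 2.6], [-0.5, 2.12], [-1.47, 1.34], [0.16, 2.42], [-1.27, 4.41], [0.06, 2.06], [-2.6, 2.6]. Speed limits (rad/s): [2.22, 2.22, 2.79, 2.79, 3.14, 3.14, 3.14].

### API

Orientations are given as a unit quaternion [x, y, z, w].
In Python, from bench import r gives the robot as it stands.
- The arm moves only by the tool step_arm, never from a script. Its argument "increments" is a list of rows, each a list of 2 entries, a list of its own where there are three numbers: the shift along the tool's x, y, z in m, then the turn, a rotation vector about the tool's x, y, z in rad. A call has 1 to 5 rows; each row is the pose to reach, as a shift and turn from the pose measured when the call began, along the tool's axes at that moment; what a row does not reach only later rows make up. A row lasts 1/10 s, in which the tool goes at most 50 mm and 8.59 degrees, less where a joint would pass 70% of its speed; a pose out of reach is approached as far as the arm can. A call with a gripper value outside its range is refused whole. "hand" is the closure, from -1 (fully open) to 1 (shut), so that 0 is half open, set as the call begins (left out, the last holds). The fingers move at their own pace and stop on an object; "grip_force" is the grip in N (left out, the last holds). Time passes only in rows, so rows that repeat a pose let the fingers close. It gives the time, the measured TCP pose, the force and the opening at its end, in the units of the state.
- r.read_state(): the state, without advancing time (a new reading comes with each control period).
- r.camera(name): name is "scene" or "top"; returns a dict with "pixels" (384x512x3 uint8, blue, green, red), "camera_matrix" (3x3 intrinsics, pixels), "k1" (the pictures are not rectified: a ray, as slopes to the right and down, at radius r is drawn at 1 + k1 r^2 times it, then the intrinsics apply), "extrinsics" (4x4, takes a point from camera to world coordinates). Camera axes: x right, y up, looking along -z (the intrinsics and any distortion apply to the point x, -y, -z); pixel columns grow to the right and rows downward; lengths in m; the calibration is good to about 2 mm. A picture is of the moment at which its call begins. There is no depth.
- r.close_job(): hands the job in, once; it reports no verdict.
The state is a dict: "time": time; "joint_positions": joint angles; "joint_vel": joint speeds; "joint_torque": joint torques, N m; "ee_pos": TCP position; "eef_rot": TCP orientation; "ft_force": force on the tool from outside, world axes, zero at the start; "torque": the same for the moment, N m; "width": finger opening in m.
Only numpy, scipy, OpenCV 4.12 (cv2) and the standard library are available. Lean on these libraries where they do the work, as an engineer would, in place of code of your own. Each camera call takes 0.05 s, during which the arm holds its last target.

### The job

Turn the bench extractor's knob fully off (anticlockwise to its stop) so that no draught disturbs the balance, then try the rotors one by one, let go, with the groove on the knife edge of the stand, in the order in which they stand in the row on the mat, starting at the end nearest the stand. Stand every rotor that stays level on its blades in the shallow tray and put every rotor that tips to one side in the deeper bin, leaving the other things on the bench where they are.

Things in the scene. Friction and masses are not known exactly. Their poses are not given: they have to be found in the camera images.
- rotor1: two-bladed metal rotor (all look alike, 0.3-0.45 kg; None if absent). Origin midway between the blades, on the surface it stands on; z up, x along its 130 mm length. Stands as an arch on 2 flat blades (|x| 37-65 mm, 40 wide, 12 thick); 2 arms 26 wide rise at 43 deg to the middle, under them a groove along y. Square grip boss 26 x 26 mm on top, z = 50 to 85 mm, faces along x and y
- rotor2: two-bladed metal rotor (all look alike, 0.3-0.45 kg; None if absent). Origin midway between the blades, on the surface it stands on; z up, x along its 130 mm length. Stands as an arch on 2 flat blades (|x| 37-65 mm, 40 wide, 12 thick); 2 arms 26 wide rise at 43 deg to the middle, under them a groove along y. Square grip boss 26 x 26 mm on top, z = 50 to 85 mm, faces along x and y
- rotor3: two-bladed metal rotor (all look alike, 0.3-0.45 kg; None if absent). Origin midway between the blades, on the surface it stands on; z up, x along its 130 mm length. Stands as an arch on 2 flat blades (|x| 37-65 mm, 40 wide, 12 thick); 2 arms 26 wide rise at 43 deg to the middle, under them a groove along y. Square grip boss 26 x 26 mm on top, z = 50 to 85 mm, faces along x and y
- rotor4: two-bladed metal rotor (all look alike, 0.3-0.45 kg; None if absent). Origin midway between the blades, on the surface it stands on; z up, x along its 130 mm length. Stands as an arch on 2 flat blades (|x| 37-65 mm, 40 wide, 12 thick); 2 arms 26 wide rise at 43 deg to the middle, under them a groove along y. Square grip boss 26 x 26 mm on top, z = 50 to 85 mm, faces along x and y
- rotor5: two-bladed metal rotor (all look alike, 0.3-0.45 kg; None if absent). Origin midway between the blades, on the surface it stands on; z up, x along its 130 mm length. Stands as an arch on 2 flat blades (|x| 37-65 mm, 40 wide, 12 thick); 2 arms 26 wide rise at 43 deg to the middle, under them a groove along y. Square grip boss 26 x 26 mm on top, z = 50 to 85 mm, faces along x and y
- rotor1_groove (a point): mid-length of the groove's top under rotor1, 45 mm above its origin, axes as the rotor. A sound rotor's mass centre lies about 19 mm straight below this; an unsound one's also 14-16 mm towards one blade (cannot be seen)
- rotor2_groove (a point): mid-length of the groove's top under rotor2, 45 mm above its origin, axes as the rotor. A sound rotor's mass centre lies about 19 mm straight below this; an unsound one's also 14-16 mm towards one blade (cannot be seen)
- rotor3_groove (a point): mid-length of the groove's top under rotor3, 45 mm above its origin, axes as the rotor. A sound rotor's mass centre lies about 19 mm straight below this; an unsound one's also 14-16 mm towards one blade (cannot be seen)
- rotor4_groove (a point): mid-length of the groove's top under rotor4, 45 mm above its origin, axes as the rotor. A sound rotor's mass centre lies about 19 mm straight below this; an unsound one's also 14-16 mm towards one blade (cannot be seen)
- rotor5_groove (a point): mid-length of the groove's top under rotor5, 45 mm above its origin, axes as the rotor. A sound rotor's mass centre lies about 19 mm straight below this; an unsound one's also 14-16 mm towards one blade (cannot be seen)
- stand: fixed knife-edge stand: base plate 150 (x) x 64 (y) x 14 mm, origin at the centre of its underside. An upright steel blade 3 mm thick runs along y on its middle, rounded upper edge 75 mm above the origin, 56 mm long; a clamp 22 mm wide, up to 26 mm high, holds its foot. A rotor is laid across the blade, its length along the stand's x
- stand_edge (a point): middle of the upper edge of the stand's blade, 75 mm above the bench; y along the edge. With the groove laid on this edge and let go, a sound rotor stays within about 0.08 rad of level; an unsound one tips about 0.28 rad until one blade rests on the base plate, and stays there on the edge
- mat: fixed black rubber mat 150 (x) x 460 (y) mm, 2 mm thick, origin at the centre of its underside, lying askew; the rotors stand on it in one row along its y, about 90 mm apart (wider gaps where one is absent), lengths across it; the row starts at the -y end, nearest the stand, and runs rotor1, rotor2, ... to the +y end
- tray: fixed shallow aluminium tray, outside 180 (x) x 230 (y) mm, 14 mm high, walls 4 mm, floor 4 mm thick; origin at the centre of its underside
- bin: fixed deeper dark steel bin, outside 180 (x) x 230 (y) mm, 50 mm high, walls 4 mm, floor 4 mm thick; origin at the centre of its underside
- fan (a joint): angle of the extractor's speed knob, rad: 0 = off, the fully anticlockwise end stop seen from above; grows clockwise up to 2.6; stays where it is left (about 0.03 N m of friction)
- fan_grip (a point): on the axis of the knob atop the fixed white bench extractor (100 x 100 mm, 45 mm high), at the height to grip it, 82 mm above the bench. The knob's grip is an upright bar 46 mm long along this point's x, 14 mm thick in y, from 20 mm below to 7 mm above this point
- collar: bystander, loose: collar, dark steel ring 62 mm across and 26 mm high, origin at the centre of its underside
- bottle: bystander, loose: water bottle, 200 mm tall, 66 mm across, origin at the centre of its base
- wrench: bystander, loose: wrench, lying flat, along its x
- screwdriver: bystander, loose: screwdriver, lying flat, along its x
- hammer: bystander, loose: hammer, lying flat, along its x
- marker: bystander, loose: marker pen, 120 mm long, 16 mm thick, lying along its x
- clampblock: bystander, loose: steel block, 70 x 50 x 40 mm, origin at the centre of its underside
Mind the look-alikes: they are no part of the job. What is shaped like the rotor4 but yellow is not meant.

How it is judged:
On the way, in this order (a step that is already met when the one before it is completed fails the run):
1. the extractor's knob is turned fully off (value of joint fan below 0.08 rad), for 0.2 s.
2. rotor1 lies on the knife edge, let go, level (x of rotor1_groove in the frame of stand_edge between -0.007 and 0.007 m and y of rotor1_groove in the frame of stand_edge between -0.03 and 0.03 m and z of rotor1_groove in the frame of stand_edge between -0.007 and 0.007 m and angle between rotor1's own z axis and vertical below 0.1 rad and contact force between rotor1 and the arm below 0.05 N and contact force between rotor1 and the fingers below 0.05 N and angular speed of rotor1 below 0.2 rad/s), for 0.4 s.
3. rotor2 lies on the knife edge, let go, tipped to one side (x of rotor2_groove in the frame of stand_edge between -0.007 and 0.007 m and y of rotor2_groove in the frame of stand_edge between -0.03 and 0.03 m and z of rotor2_groove in the frame of stand_edge between -0.007 and 0.007 m and angle between rotor2's own z axis and vertical above 0.15 rad and contact force between rotor2 and the arm below 0.05 N and contact force between rotor2 and the fingers below 0.05 N and angular speed of rotor2 below 0.2 rad/s), for 0.4 s.
4. rotor3 lies on the knife edge, let go, level (x of rotor3_groove in the frame of stand_edge between -0.007 and 0.007 m and y of rotor3_groove in the frame of stand_edge between -0.03 and 0.03 m and z of rotor3_groove in the frame of stand_edge between -0.007 and 0.007 m and angle between rotor3's own z axis and vertical below 0.1 rad and contact force between rotor3 and the arm below 0.05 N and contact force between rotor3 and the fingers below 0.05 N and angular speed of rotor3 below 0.2 rad/s), for 0.4 s.
5. rotor4 lies on the knife edge, let go, level (x of rotor4_groove in the frame of stand_edge between -0.007 and 0.007 m and y of rotor4_groove in the frame of stand_edge between -0.03 and 0.03 m and z of rotor4_groove in the frame of stand_edge between -0.007 and 0.007 m and angle between rotor4's own z axis and vertical below 0.1 rad and contact force between rotor4 and the arm below 0.05 N and contact force between rotor4 and the fingers below 0.05 N and angular speed of rotor4 below 0.2 rad/s), for 0.4 s.
6. rotor5 lies on the knife edge, let go, tipped to one side (x of rotor5_groove in the frame of stand_edge between -0.007 and 0.007 m and y of rotor5_groove in the frame of stand_edge between -0.03 and 0.03 m and z of rotor5_groove in the frame of stand_edge between -0.007 and 0.007 m and angle between rotor5's own z axis and vertical above 0.15 rad and contact force between rotor5 and the arm below 0.05 N and contact force between rotor5 and the fingers below 0.05 N and angular speed of rotor5 below 0.2 rad/s), for 0.4 s.
At the end, for the whole second after the job is handed in: the knob is within 0.08 rad of its off stop; every sound rotor present stands on its blades on the floor of the shallow tray (within 0.1 rad of upright), every unsound one lies within the deeper bin, all at rest (value of joint fan below 0.08 rad and x of rotor1 in the frame of tray between -0.085 and 0.085 m and y of rotor1 in the frame of tray between -0.11 and 0.11 m and z of each of rotor1, rotor3, rotor4 in the frame of tray below 0.01 m and angle between each of rotor1, rotor3, rotor4's own z axis and vertical below 0.1 rad and linear speed of each of rotor1, rotor3, rotor4, rotor2, rotor5 below 0.02 m/s and x of rotor3 in the frame of tray between -0.085 and 0.085 m and y of rotor3 in the frame of tray between -0.11 and 0.11 m and x of rotor4 in the frame of tray between -0.085 and 0.085 m and y of rotor4 in the frame of tray between -0.11 and 0.11 m and x of rotor2 in the frame of bin between -0.085 and 0.085 m and y of rotor2 in the frame of bin between -0.11 and 0.11 m and z of each of rotor2, rotor5 in the frame of bin below 0.06 m and x of rotor5 in the frame of bin between -0.085 and 0.085 m and y of rotor5 in the frame of bin between -0.11 and 0.11 m); the robot touches nothing.
It fails at once if another thing on the bench is moved more than 60 mm (distance of any of collar, bottle, wrench, screwdriver, hammer, marker, clampblock from where it was at the start of the episode above 0.06 m).
It fails at once if the bottle is knocked over (angle between bottle's own z axis and vertical above 0.6 rad).
Of rotor1, rotor2, rotor3, rotor4, rotor5 only 3 to 4 are there at a start; the rules pass over those that are not, and their reading is None.
At some moment in a run one of rotor1, rotor2, rotor3, rotor4, rotor5 may be knocked a few centimetres aside while the robot is not near it.
It also fails if it takes over 210 s, if anything falls off the work surface, if the arm or the gripper's body presses on something with over 40 N, if the wrist force passes 120 N, or if a joint passes its speed limit or range.

## Working session

There is one attempt and no reset: what is moved stays moved. The work goes in short steps, Python scripts to look and compute and a tool call to move; the robot and the scene stay as the last step left them, time stands still between calls to the robot, and variables do not carry over. Pictures are saved under pics/ and viewed, and the job is handed in when it is done.

Besides the shell and the picture viewer there is one more tool, called after "Emit:" as name(argument=value, ...) on one line, values as JSON. step_arm: Moves the arm, as the interface text tells. Its arguments: {"type":"object","properties":{"increments":{"type":"array"},"hand":{"type":"number"},"grip_force":{"type":"number"}},"required":["increments"]}

```bash
ls; mkdir -p pics; python3 - <<'E'
from bench import r
import cv2,numpy as np
s=r.read_state();print({k:np.round(v,3) for k,v in s.items()})
for n in("scene","top"):
    c=r.camera(n);cv2.imwrite(f"pics/{n}0.png",c["pixels"]);print(n,c["camera_matrix"],c["k1"],np.round(c["extrinsics"],4))
E
```

```text
pics
{'time': np.float64(0.0), 'joint_positions': array([-1.187,  0.333, -0.065,  1.461,  0.022,  1.35 , -0.089]), 'joint_vel': array([ 0.001,  0.   , -0.001,  0.001, -0.001,  0.001, -0.001]), 'joint_torque': array([ 1.0000e-03, -6.2326e+01,  2.5000e-02, -3.8989e+01, -6.1000e-02,
        4.0000e-02,  0.0000e+00]), 'ee_pos': array([0.247, 0.574, 0.222]), 'eef_rot': array([ 0.202,  0.979, -0.001, -0.   ]), 'ft_force': array([0.323, 0.052, 0.261]), 'torque': array([ 0.057,  0.003, -0.021]), 'width': np.float64(0.087)}
scene [[401.34975928   0.         254.50108516]
 [  0.         401.34975928 194.98922321]
 [  0.           0.           1.        ]] -0.09045539454988565 [[ 0.8758 -0.3984  0.2724  0.8674]
 [ 0.4825  0.7361 -0.4747 -0.6718]
 [-0.0114  0.5472  0.8369  1.185 ]
 [ 0.      0.      0.      1.    ]]
top [[395.37439018   0.         250.5790241 ]
 [  0.         395.37439018 193.75260149]
 [  0.           0.           1.        ]] 0.04577489695341915 [[-0.0275  0.9893 -0.1432  0.3271]
 [-0.9996 -0.0256  0.0152 -0.0352]
 [ 0.0114  0.1436  0.9896  1.1073]
 [ 0.      0.      0.      1.    ]]
```

View pics/scene0.png

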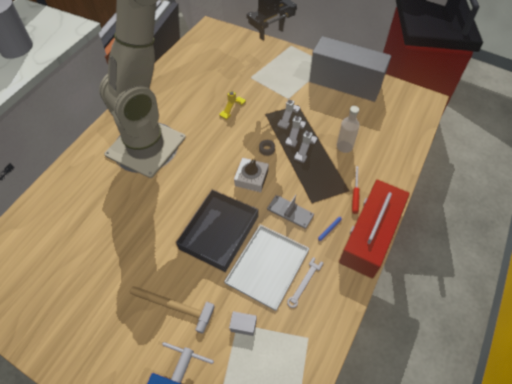

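View pics/top0.png

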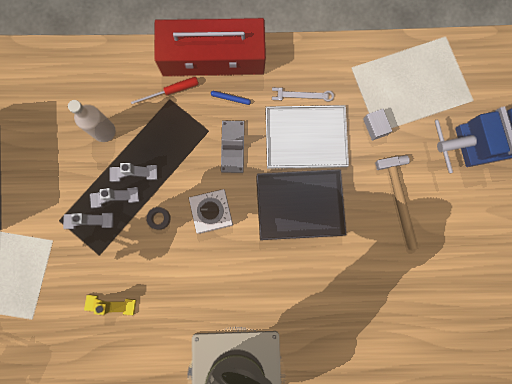

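```bash
cat > h.py <<'E'
from bench import r
import cv2,numpy as np
def ray(c,u,v):
    K=c["camera_matrix"];k=c["k1"]
    d=np.array([(u-K[0,2])/K[0,0],(v-K[1,2])/K[1,1]]);x=d.copy()
    for _ in range(20): x=d/(1+k*(x@x))
    E=c["extrinsics"];return E[:3,3],E[:3,:3]@np.array([x[0],-x[1],-1])
def onz(c,u,v,z):
    o,d=ray(c,u,v);return (o+d*(z-o[2])/d[2])
def proj(c,p):
    E=c["extrinsics"];q=E[:3,:3].T@(np.asarray(p)-E[:3,3]);x=np.array([q[0],-q[1]])/-q[2]
    x=x*(1+c["k1"]*(x@x));K=c["camera_matrix"];return np.array([K[0,0]*x[0]+K[0,2],K[1,1]*x[1]+K[1,2]])
def tri(cs):
    A=np.zeros((3,3));b=np.zeros(3)
    for c,u,v in cs:
        o,d=ray(c,u,v);d=d/np.linalg.norm(d);M=np.eye(3)-np.outer(d,d);A+=M;b+=M@o
    return np.linalg.solve(A,b)
def crop(c,x0,y0,w,h,f,name):
    im=c["pixels"][y0:y0+h,x0:x0+w];im=cv2.resize(im,None,fx=f,fy=f,interpolation=cv2.INTER_CUBIC)
    for i in range(0,w,10):
        cv2.putText(im,str(x0+i),(i*f,8),0,.3,(0,0,255),1) if i%20==0 else 0; cv2.line(im,(i*f,10),(i*f,14),(0,0,255),1)
    for i in range(0,h,10):
        cv2.putText(im,str(y0+i),(0,i*f+4),0,.3,(0,0,255),1) if i%20==0 else 0; cv2.line(im,(20,i*f),(24,i*f),(0,0,255),1)
    cv2.imwrite(f"pics/{name}.png",im)
E
python3 - <<'E'
from h import *
c=r.camera("top");s=r.camera("scene")
crop(c,50,90,200,170,4,"t_left");crop(c,185,90,170,160,4,"t_right")
crop(s,225,90,130,140,4,"s_left");crop(s,170,180,150,130,5,"s_right")
E
```

```text
(no output)
```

View pics/t_left.png

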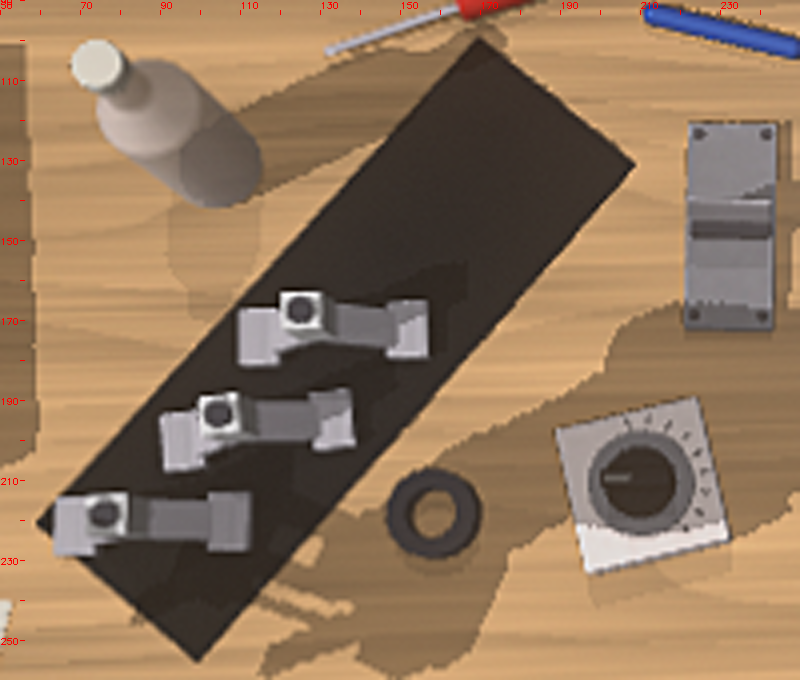

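View pics/t_right.png

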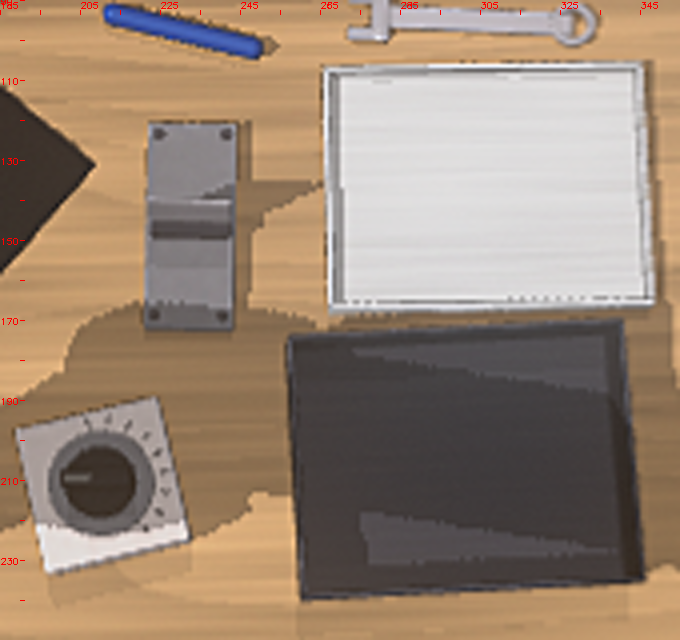

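View pics/s_left.png

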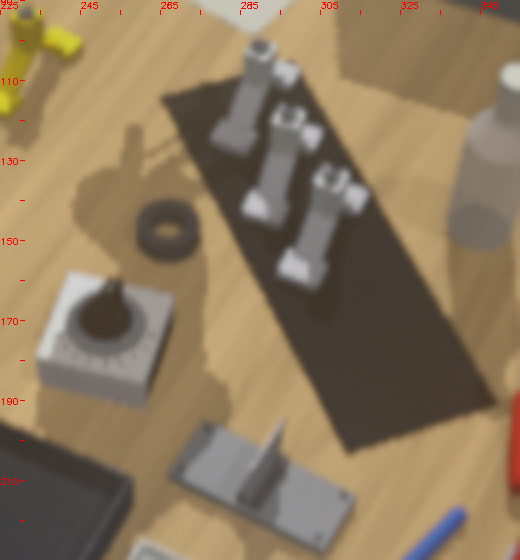

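View pics/s_right.png

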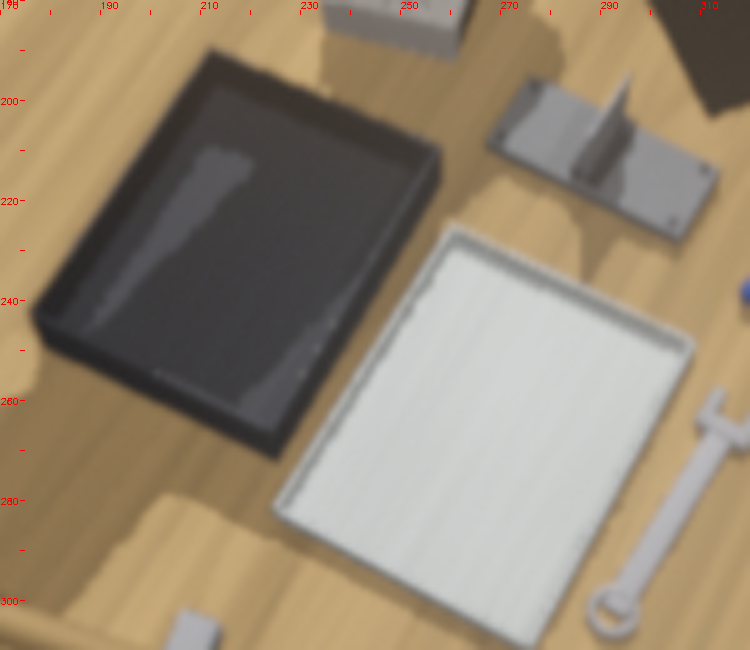

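```bash
python3 - <<'E'
from h import *
c=r.camera("top");s=r.camera("scene")
c["pixels"]=np.clip(c["pixels"].astype(float)*1.7+10,0,255).astype(np.uint8)
s["pixels"]=np.clip(s["pixels"].astype(float)*1.7+10,0,255).astype(np.uint8)
crop(c,185,185,50,50,12,"t_k");crop(s,230,150,50,45,12,"s_k")
E
python3 - <<'E'
from h import *
a=cv2.imread("pics/t_k.png");b=cv2.imread("pics/s_k.png");b=cv2.copyMakeBorder(b,0,600-540,0,0,0)
cv2.imwrite("pics/k.png",cv2.resize(np.hstack([a,b]),(800,400)))
E
```

```text
(no output)
```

View pics/k.png

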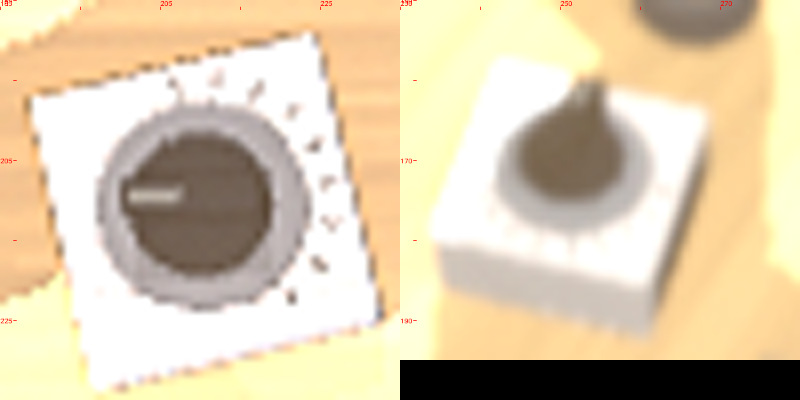

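```bash
python3 - <<'E'
from h import *
c=r.camera("top");s=r.camera("scene")
P=lambda l,z:np.array([onz(c,u,v,z) for u,v in l])
b=P([(189,197.3),(224.4,189.2),(232.3,225),(196.7,233.3)],.045);print("fan box",b.mean(0))
print("ring",onz(c,210.4,210.8,.05))
i=P([(200.8,209.5),(207.5,209.3)],.089);print("ind",i, "scene proj",[proj(s,x) for x in i])
print("axis proj",proj(c,[*b.mean(0)[:2],.089]),proj(s,[*b.mean(0)[:2],.089]))
st=P([(222,120.7),(244,120.7),(243.6,172),(221.5,172)],.014);print("stand",st,st.mean(0),st.ptp(0) if hasattr(st,'ptp') else 0)
e=P([(222,140),(244,140)],.075);print("edge",e)
for n,l,z in(("tray",[(265.8,107),(346.5,105.8),(348.5,165.5),(267.5,167.3)],.014),("bin",[(257,174),(340.5,170),(345.5,235),(260,240)],.05)):
    q=P(l,z);print(n,q,q.mean(0),np.linalg.norm(q-np.roll(q,1,0),axis=1))
m=P([(169.5,100),(208.5,131.5),(99.5,255),(59.5,220.5)],.002);print("mat",m,m.mean(0),np.linalg.norm(m-np.roll(m,1,0),axis=1))
for u,v in[(125.3,167.3),(104.5,193.7),(76,218.5)]:
    p=onz(c,u,v,.087);print("rot",p,proj(s,p))
E
```

```text
fan box [0.43656929 0.05735659 0.045     ]
ring [0.43679613 0.05751643 0.05      ]
ind [[0.43678403 0.07878066 0.089     ]
 [0.4368415  0.06152158 0.089     ]] scene proj [array([253.76142238, 159.14670375]), array([251.3557676 , 162.62132371])]
axis proj [209.11713726 209.36201127] [250.69829443 163.43495757]
stand [[ 0.69881832  0.02400554  0.014     ]
 [ 0.69737762 -0.03896803  0.014     ]
 [ 0.54776897 -0.03405592  0.014     ]
 [ 0.54932137  0.02808914  0.014     ]] [ 0.62332157 -0.00523232  0.014     ] 0
edge [[ 0.62440244  0.02167885  0.075     ]
 [ 0.62300369 -0.03739438  0.075     ]]
tray [[ 0.73670813 -0.10278634  0.014     ]
 [ 0.7342258  -0.3353552   0.014     ]
 [ 0.5588108  -0.33060034  0.014     ]
 [ 0.5595684  -0.10182166  0.014     ]] [ 0.64732828 -0.21764089  0.014     ] [0.17714235 0.2325821  0.17547943 0.22877994]
bin [[ 0.53404185 -0.07041704  0.05      ]
 [ 0.53925402 -0.29835049  0.05      ]
 [ 0.36277012 -0.30093544  0.05      ]
 [ 0.35544057 -0.0730516   0.05      ]] [ 0.44787664 -0.18568864  0.05      ] [0.17862071 0.22799303 0.17650284 0.22800169]
mat [[0.76834316 0.17573992 0.002     ]
 [0.67152957 0.0640967  0.002     ]
 [0.32884881 0.36492035 0.002     ]
 [0.4263376  0.47583803 0.002     ]] [0.54876478 0.27014875 0.002     ] [0.45500183 0.14777374 0.45598791 0.14767125]
rot [0.55305172 0.27425535 0.087     ] [307.75563849 134.26182106]
rot [0.4847061  0.32605132 0.087     ] [296.8775753  118.60436164]
rot [0.42260884 0.39575453 0.087     ] [290.09764533 101.55535398]
```

```bash
cat >> h.py <<'E'
from scipy.spatial.transform import Rotation as Ro
def go(x,y,z,yaw=None):
    """yaw: world angle (deg) of tool y axis; mod 180 nearest"""
    s=r.read_state();R=Ro.from_quat(s["eef_rot"]);p=np.array(s["ee_pos"])
    M=R.as_matrix();cur=np.degrees(np.arctan2(M[1,1],M[0,1]))
    if yaw is None: yaw=cur
    while yaw-cur>90: yaw-=180
    while yaw-cur<-90: yaw+=180
    a=np.radians(yaw);ty=np.array([np.cos(a),np.sin(a),0]);tz=np.array([0,0,-1.]);tx=np.cross(ty,tz)
    T=Ro.from_matrix(np.c_[tx,ty,tz])
    d=M.T@(np.array([x,y,z])-p);w=(R.inv()*T).as_rotvec()
    print("t",round(float(s["time"]),2),"p",np.round(p,4),"yaw",round(cur,1),"w",round(float(s["width"]),4),"F",np.round(s["ft_force"],2),"T",np.round(s["torque"],3),"q",np.round(s["joint_positions"],2))
    print("shift",np.round(d,4).tolist(),"turn",np.round(w,3).tolist(),"dist",round(float(np.linalg.norm(d)),3),"deg",round(float(np.degrees(np.linalg.norm(w))),1))
E
python3 -c "
from h import *
go(.437,.0575,.2,0)"
```

```text
t 0.4 p [0.2472 0.574  0.2224] yaw 66.7 w 0.0869 F [-0.75  0.38  0.29] T [-0.015 -0.027  0.024] q [-1.19  0.33 -0.06  1.46  0.02  1.35 -0.09]
shift [-0.3786, -0.3992, 0.0225] turn [-0.0, 0.0, 1.164] dist 0.551 deg 66.7
```

Emit:
step_arm(increments=[[[-0.03, -0.033, 0], [0, 0, 0.1]], [[-0.062, -0.066, 0], [0, 0, 0.2]], [[-0.095, -0.1, 0], [0, 0, 0.3]], [[-0.127, -0.133, 0], [0, 0, 0.4]], [[-0.158, -0.166, 0], [0, 0, 0.5]]], hand=-1)

```text
time: 0.9
ee_pos: [0.3272, 0.3571, 0.2226]
eef_rot: [0.44, 0.898, 0.0, -0.0]
ft_force: [0.9, -0.5, 0.9]
width: 0.0869
```

```bash
python3 -c "
from h import *
go(.437,.0575,.2,0)"
```

```text
t 0.9 p [0.3272 0.3571 0.2226] yaw 37.8 w 0.0869 F [ 0.95 -0.52  0.85] T [-0.024  0.005 -0.011] q [-1.01  0.02  0.08  1.83 -0.    1.3  -0.26]
shift [-0.304, -0.0969, 0.0225] turn [0.0, -0.0, 0.66] dist 0.32 deg 37.8
```

Emit:
step_arm(increments=[[[-0.045, -0.015, 0], [0, 0, 0.12]], [[-0.09, -0.03, 0], [0, 0, 0.24]], [[-0.135, -0.045, 0], [0, 0, 0.36]], [[-0.18, -0.058, 0], [0, 0, 0.48]], [[-0.225, -0.072, 0.005], [0, 0, 0.6]]])

```text
time: 1.4
ee_pos: [0.4089, 0.1335, 0.2183]
eef_rot: [0.687, 0.726, 0.001, 0.0]
ft_force: [0.9, 0.7, 0.4]
width: 0.0866
```

```bash
python3 -c "
from h import *
go(.437,.0575,.15,0)"
```

```text
t 1.4 p [0.4089 0.1335 0.2183] yaw 3.1 w 0.0866 F [0.94 0.67 0.37] T [-0.046 -0.061 -0.001] q [-0.76 -0.12  0.32  1.96  0.04  1.3  -0.4 ]
shift [-0.0775, 0.0238, 0.0682] turn [0.002, -0.002, 0.055] dist 0.106 deg 3.1
```

Emit:
step_arm(increments=[[[-0.03, 0.01, 0.025], [0, 0, 0.025]], [[-0.06, 0.019, 0.05], [0, 0, 0.045]], [[-0.0775, 0.0238, 0.068], [0.002, -0.002, 0.055]], [[-0.0775, 0.0238, 0.068], [0.002, -0.002, 0.055]]])

```text
time: 1.8
ee_pos: [0.4362, 0.0548, 0.1483]
eef_rot: [0.709, 0.706, -0.002, -0.0]
ft_force: [-0.3, -0.4, 0.2]
width: 0.0873
```

```bash
python3 -c "
from h import *
go(.437,.0575,.066,0)
c=r.camera('scene');crop(c,200,110,110,100,6,'k1')
c=r.camera('top');crop(c,150,150,110,100,6,'k1t')"
```

```text
t 1.8 p [0.4362 0.0548 0.1483] yaw -0.3 w 0.0873 F [-0.26 -0.41  0.18] T [-0.089  0.064 -0.023] q [-0.67 -0.04  0.44  2.04  0.02  1.14 -0.25]
shift [0.0029, 0.0011, 0.0823] turn [-0.003, 0.002, -0.004] dist 0.082 deg 0.3
```

View pics/k1.png

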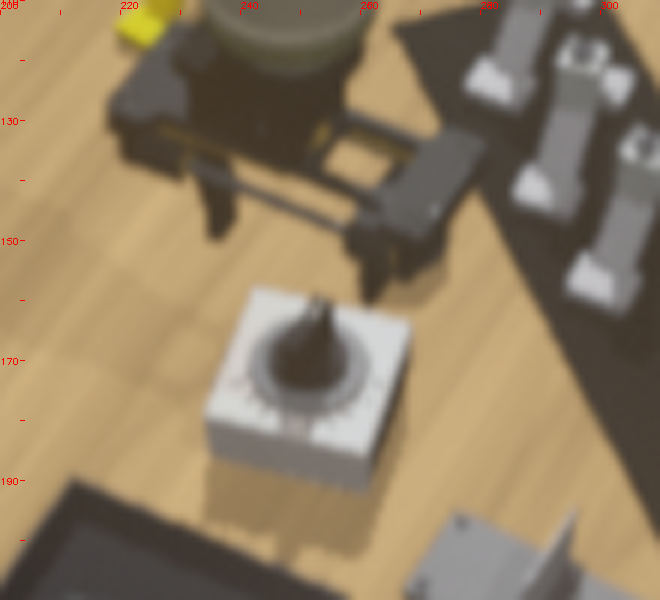

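The fingers straddle the knob (bar at about (253,163) in scene). Lower and close gently.

Emit:
step_arm(increments=[[[0.003, 0.001, 0.03], [0, 0, 0]], [[0.003, 0.001, 0.06], [0, 0, 0]], [[0.003, 0.001, 0.081], [0, 0, 0]], [[0.003, 0.001, 0.081], [0, 0, 0]]])

```text
time: 2.3
ee_pos: [0.4366, 0.0619, 0.0682]
eef_rot: [0.706, 0.708, -0.002, -0.001]
ft_force: [-0.6, 0.7, 1.0]
width: 0.0871
```

Emit:
step_arm(increments=[[[0, 0, 0], [0, 0, 0]], [[0, 0, 0], [0, 0, 0]], [[0, 0, 0], [0, 0, 0]], [[0, 0, 0], [0, 0, 0]], [[0, 0, 0], [0, 0, 0]]], hand=1, grip_force=15)

```text
time: 2.8
ee_pos: [0.4369, 0.062, 0.0687]
eef_rot: [0.707, 0.708, -0.001, -0.001]
ft_force: [0.4, 0.4, -0.4]
width: 0.0551
```

```bash
python3 -c "
from h import *
go(.437,.0575,.066,0)"
```

```text
t 2.8 p [0.4369 0.062  0.0687] yaw 0.1 w 0.0551 F [ 0.4   0.35 -0.4 ] T [-0.072  0.041  0.032] q [-0.67  0.08  0.44  2.12 -0.04  0.95 -0.2 ]
shift [-0.0045, 0.0001, 0.0027] turn [-0.002, 0.001, 0.002] dist 0.005 deg 0.2
```

Emit:
step_arm(increments=[[[-0.0045, 0, 0.002], [0, 0, 0]], [[-0.0045, 0, 0.002], [0, 0, 0]], [[-0.0045, 0, 0.002], [0, 0, 0]], [[-0.0045, 0, 0.002], [0, 0, 0]], [[-0.0045, 0, 0.002], [0, 0, 0]]])

```text
time: 3.3
ee_pos: [0.4371, 0.0575, 0.0667]
eef_rot: [0.706, 0.708, -0.001, -0.0]
ft_force: [13.2, -1.3, -3.9]
width: 0.0151
```

Emit:
step_arm(increments=[[[0, 0, 0], [0, 0, 0]], [[0, 0, 0], [0, 0, 0]], [[0, 0, 0], [0, 0, 0]]])

```text
time: 3.6
ee_pos: [0.4379, 0.0575, 0.0669]
eef_rot: [0.706, 0.708, -0.0, 0.0]
ft_force: [5.6, -1.1, -5.1]
width: 0.014
```

```bash
python3 -c "
from h import *
go(.437,.0575,.066,0)"
```

```text
t 3.6 p [0.4379 0.0575 0.0669] yaw 0.1 w 0.014 F [ 5.59 -1.05 -5.13] T [-0.157 -1.24  -0.052] q [-0.66  0.08  0.45  2.12 -0.04  0.94 -0.19]
shift [-0.0, -0.0009, 0.0009] turn [-0.0, 0.001, 0.002] dist 0.001 deg 0.1
```

Emit:
step_arm(increments=[[[0, 0, 0], [0, 0, -0.1]], [[0, 0, 0], [0, 0, -0.2]], [[0, 0, 0], [0, 0, -0.3]], [[0, 0, 0], [0, 0, -0.4]], [[0, 0, 0], [0, 0, -0.5]]])

```text
time: 4.1
ee_pos: [0.439, 0.0578, 0.0669]
eef_rot: [0.508, 0.862, 0.0, 0.001]
ft_force: [9.0, 1.4, -9.9]
width: 0.0139
```

```bash
python3 -c "
from h import *
go(.437,.0575,.066,0)"
```

```text
t 4.1 p [0.439  0.0578 0.0669] yaw 29.0 w 0.0139 F [ 8.97  1.42 -9.91] T [ 0.255 -2.072 -0.024] q [-0.64  0.08  0.42  2.12 -0.04  0.94  0.31]
shift [0.0007, -0.0019, 0.0009] turn [0.002, 0.001, 0.506] dist 0.002 deg 29.0
```

Emit:
step_arm(increments=[[[0, -0.002, 0], [0, 0, -0.12]], [[0, -0.002, 0], [0, 0, -0.24]], [[0, -0.002, 0], [0, 0, -0.36]], [[0, -0.002, 0], [0, 0, -0.48]], [[0, -0.002, 0], [0, 0, -0.6]]])

```text
time: 4.6
ee_pos: [0.4397, 0.0588, 0.0671]
eef_rot: [0.227, 0.974, 0.002, 0.004]
ft_force: [16.7, 8.5, -19.5]
width: 0.0138
```

```bash
python3 -c "
from h import *
go(.436,.0575,.066,63)"
```

```text
t 4.6 p [0.4397 0.0588 0.0671] yaw 63.7 w 0.0138 F [ 16.68   8.53 -19.47] T [ 1.932 -3.644 -0.062] q [-0.61  0.08  0.39  2.12 -0.04  0.94  0.91]
shift [0.0028, -0.0028, 0.0011] turn [0.005, 0.006, 0.012] dist 0.004 deg 0.9
```

Emit:
step_arm(increments=[[[0.003, -0.003, 0.001], [0, 0, -0.08]], [[0.003, -0.003, 0.001], [0, 0, -0.16]], [[0.003, -0.003, 0.001], [0, 0, -0.24]]])

```text
time: 4.9
ee_pos: [0.4395, 0.0594, 0.0672]
eef_rot: [0.107, 0.994, 0.003, 0.008]
ft_force: [19.2, 7.9, -14.6]
width: 0.0139
```

```bash
python3 -c "
from h import *
go(.436,.0575,.066,90)
c=r.camera('top');crop(c,150,150,110,100,6,'k2t')"
```

```text
t 4.9 p [0.4395 0.0594 0.0672] yaw 77.7 w 0.0139 F [ 19.17   7.86 -14.59] T [ 1.717 -4.139 -0.073] q [-0.6   0.07  0.38  2.13 -0.03  0.93  1.15]
shift [0.0031, -0.0026, 0.0011] turn [0.006, 0.016, -0.214] dist 0.004 deg 12.3
```

View pics/k2t.png

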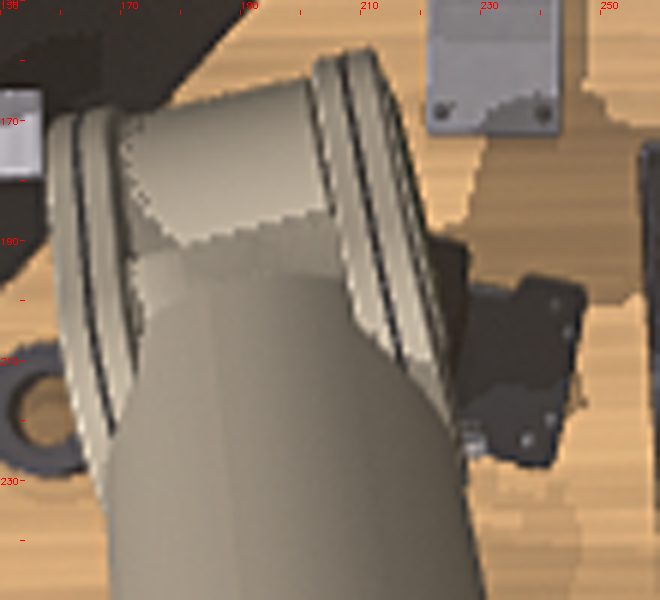

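Emit:
step_arm(increments=[[[0, 0.002, 0], [0, 0, 0]], [[0, 0.002, 0], [0, 0, 0]], [[0, 0.002, 0], [0, 0, 0]]])

```text
time: 5.25
ee_pos: [0.4398, 0.0597, 0.0672]
eef_rot: [0.105, 0.994, 0.002, 0.008]
ft_force: [1.6, -6.6, 0.8]
width: 0.0139
```

```bash
python3 -c "
from h import *
go(.441,.0595,.067,90)"
```

```text
t 5.25 p [0.4398 0.0597 0.0672] yaw 78.0 w 0.0139 F [ 1.58 -6.56  0.81] T [-1.696 -0.213  0.043] q [-0.6   0.08  0.38  2.13 -0.03  0.93  1.16]
shift [-0.0012, 0.0, 0.0002] turn [0.004, 0.016, -0.21] dist 0.001 deg 12.1
```

Emit:
step_arm(increments=[[[0, 0, 0], [0, 0, -0.1]], [[0, 0, 0], [0, 0, -0.2]], [[0, 0, 0], [0, 0, -0.3]], [[0, 0, 0], [0, 0, -0.4]]])

```text
time: 5.65
ee_pos: [0.4399, 0.0603, 0.0672]
eef_rot: [-0.097, 0.995, 0.001, 0.008]
ft_force: [1.0, 2.2, -2.4]
width: 0.0141
```

```bash
python3 -c "
from h import *
go(.44,.0595,.067,100)"
```

```text
t 5.65 p [0.4399 0.0603 0.0672] yaw 101.1 w 0.0141 F [ 1.   2.2 -2.4] T [ 0.703 -0.336 -0.025] q [-0.58  0.08  0.36  2.13 -0.03  0.93  1.56]
shift [0.0, -0.0008, 0.0002] turn [0.0, 0.016, 0.02] dist 0.001 deg 1.5
```

Emit:
step_arm(increments=[[[0, 0, 0], [0, 0, -0.1]], [[0, 0, 0], [0, 0, -0.2]], [[0, 0, 0], [0, 0, -0.2]]])

```text
time: 5.95
ee_pos: [0.4394, 0.0602, 0.0671]
eef_rot: [-0.196, 0.981, 0.0, 0.008]
ft_force: [-0.0, 0.4, -0.6]
width: 0.0164
```

```bash
python3 -c "
from h import *
go(.44,.0595,.067,100)"
```

```text
t 5.95 p [0.4394 0.0602 0.0671] yaw 112.6 w 0.0164 F [-0.02  0.42 -0.64] T [ 0.141  0.129 -0.476] q [-0.57  0.08  0.35  2.13 -0.03  0.93  1.76]
shift [-0.0002, -0.0009, 0.0001] turn [-0.001, 0.015, 0.221] dist 0.001 deg 12.7
```

Emit:
step_arm(increments=[[[0, 0, 0], [0, 0, 0]], [[0, 0, 0], [0, 0, 0]], [[0, 0, 0], [0, 0, 0]], [[0, 0, 0], [0, 0, 0]], [[0, 0, 0], [0, 0, 0]]], hand=-1)

```text
time: 6.45
ee_pos: [0.4395, 0.0603, 0.0671]
eef_rot: [-0.196, 0.981, 0.0, 0.008]
ft_force: [1.1, -0.5, -0.4]
width: 0.0486
```

Emit:
step_arm(increments=[[[0, 0, -0.03], [0, 0, 0]], [[0, 0, -0.08], [0, 0, 0]], [[0, 0, -0.13], [0, 0, 0.1]], [[0, 0, -0.18], [0, 0, 0.2]], [[0, 0, -0.18], [0, 0, 0.3]]])

```text
time: 6.95
ee_pos: [0.4394, 0.0603, 0.2537]
eef_rot: [-0.045, 0.999, 0.003, 0.012]
ft_force: [0.5, 0.6, -1.1]
width: 0.0848
```

```bash
python3 -c "
from h import *
go(.44,.2,.25,100)
c=r.camera('scene');crop(c,200,110,110,100,6,'k3')
c=r.camera('top');crop(c,150,150,110,100,6,'k3t')"
```

```text
t 6.95 p [0.4394 0.0603 0.2537] yaw 95.2 w 0.0848 F [ 0.54  0.61 -1.12] T [ 0.019 -0.052  0.032] q [-0.58 -0.13  0.31  1.9   0.04  1.35  1.38]
shift [-0.013, 0.139, 0.0047] turn [0.004, 0.025, -0.084] dist 0.14 deg 5.0
```

View pics/k3.png

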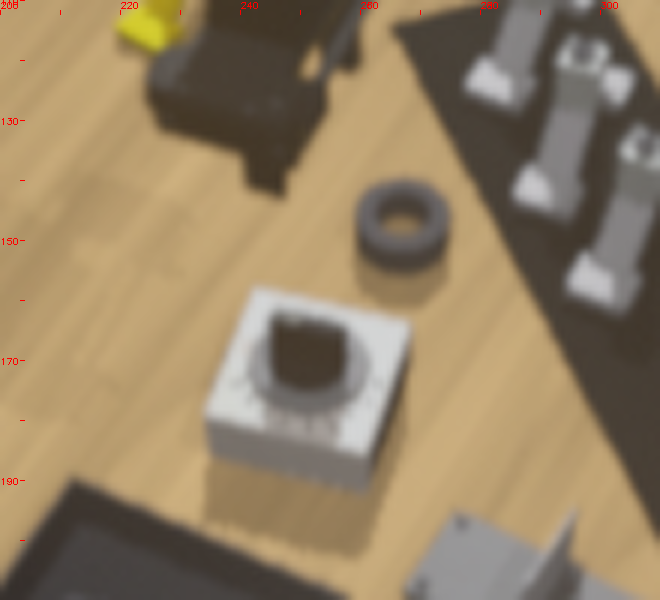

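```bash
python3 - <<'E'
from h import *
c=r.camera("top");s=r.camera("scene")
crop(c,55,155,110,85,7,"ta");crop(s,270,95,60,75,8,"sa");crop(c,185,185,50,50,10,"t_k2")
E
```

```text
(no output)
```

View pics/ta.png

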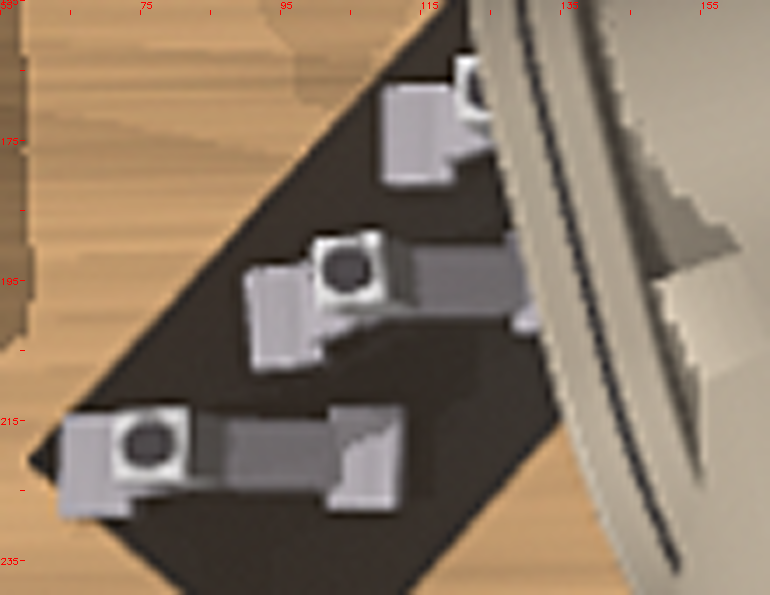

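View pics/sa.png

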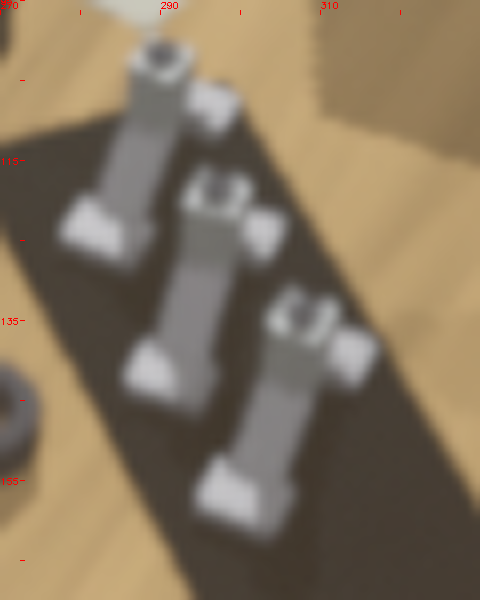

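```bash
python3 - <<'E'
from h import *
c=r.camera("top")
for n,l,q,b in(("a",(114.8,174),(152,172),(125.3,167.3)),("b",(95.8,200),(133.3,195),(104.5,193.7)),("c",(69,221.3),(107,220.3),(76,218.5))):
    L=onz(c,*l,.014);Q=onz(c,*q,.014);d=L-Q;print(n,"mid",(L+Q)/2,"len",np.linalg.norm(d),"ang",np.degrees(np.arctan2(d[1],d[0])),"boss",onz(c,*b,.087))
go(.555,.275,.2,93)
E
```

```text
a mid [0.55243497 0.27364053 0.014     ] len 0.10273084900086896 ang 91.81089807584515 boss [0.55305172 0.27425535 0.087     ]
b mid [0.48466263 0.32410607 0.014     ] len 0.10247088372465152 ang 96.31886202174766 boss [0.4847061  0.32605132 0.087     ]
c mid [0.42221492 0.39409607 0.014     ] len 0.10171319495545024 ang 89.86876953686688 boss [0.42260884 0.39575453 0.087     ]
t 7.2 p [0.4361 0.0595 0.2459] yaw 95.6 w 0.0867 F [ 0.34 -0.35 -0.15] T [-0.029  0.052  0.043] q [-0.58 -0.13  0.31  1.91  0.04  1.34  1.39]
shift [-0.1387, 0.2029, 0.048] turn [0.002, 0.013, 0.045] dist 0.25 deg 2.7
```

View pics/t_k2.png

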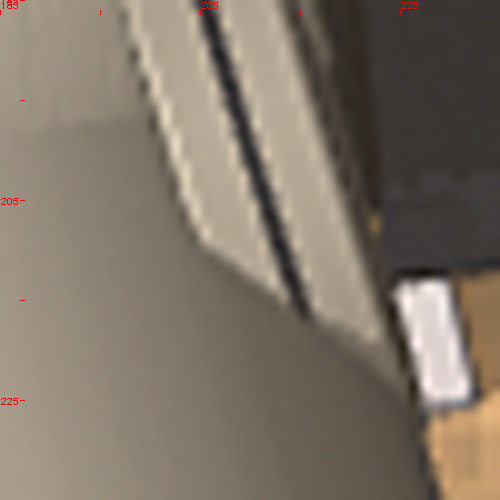

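Emit:
step_arm(increments=[[[-0.028, 0.04, 0], [0, 0, 0]], [[-0.056, 0.082, 0], [0, 0, 0.02]], [[-0.084, 0.122, 0.02], [0, 0, 0.04]], [[-0.112, 0.164, 0.04], [0.002, 0.01, 0.06]], [[-0.138, 0.203, 0.06], [0.002, 0.013, 0.06]]])

```text
time: 7.7
ee_pos: [0.551, 0.2697, 0.189]
eef_rot: [-0.019, 1.0, -0.001, -0.001]
ft_force: [0.3, -0.5, 1.2]
width: 0.0868
```

Emit:
step_arm(increments=[[[0, 0, 0.01], [0, 0, 0]], [[0, 0, 0.01], [0, 0, 0]], [[0, 0, 0.01], [0, 0, 0]]])

```text
time: 8.0
ee_pos: [0.5508, 0.2682, 0.1786]
eef_rot: [-0.019, 1.0, -0.001, -0.001]
ft_force: [0.9, 0.1, 0.4]
width: 0.087
```

```bash
python3 - <<'E'
from h import *
go(.555,.276,.057,92)
c=r.camera("top");crop(c,50,90,200,150,4,"g1t")
c=r.camera("scene");crop(c,240,60,120,120,5,"g1s")
E
```

```text
t 8.0 p [0.5508 0.2682 0.1786] yaw 92.2 w 0.087 F [0.9  0.08 0.44] T [-0.    -0.012 -0.048] q [-0.7   0.33  0.22  1.56 -0.07  1.26  1.14]
shift [-0.0048, 0.008, 0.1216] turn [-0.003, -0.003, 0.004] dist 0.122 deg 0.3
```

View pics/g1s.png

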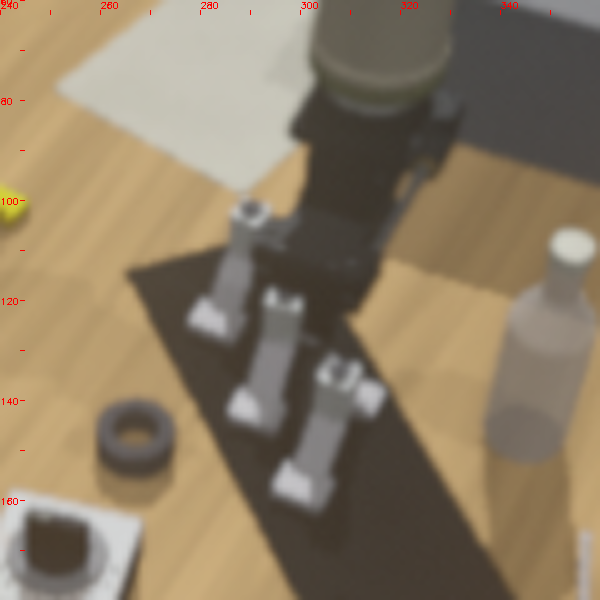

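View pics/g1t.png

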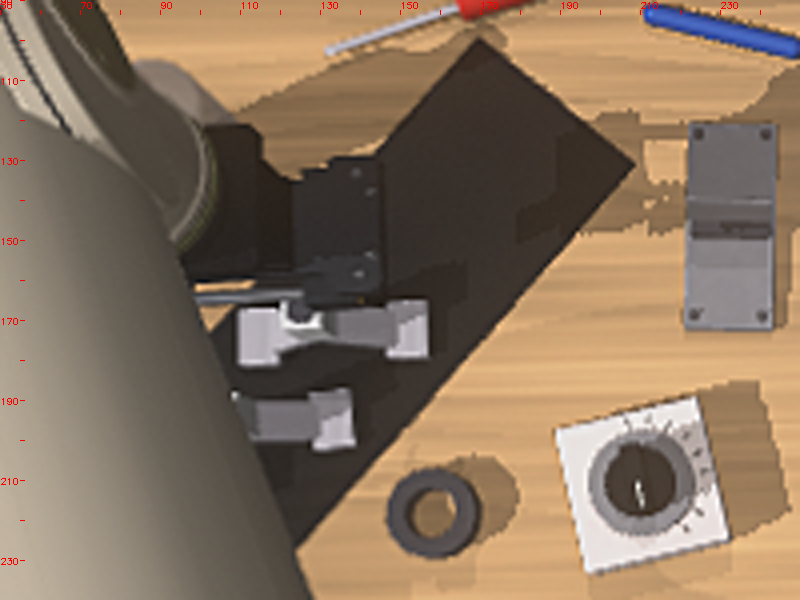

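Emit:
step_arm(increments=[[[-0.0045, 0.008, 0.03], [0, 0, 0]], [[-0.0045, 0.008, 0.06], [-0.003, -0.003, 0]], [[-0.0045, 0.008, 0.08], [-0.003, -0.003, 0]], [[-0.0045, 0.008, 0.08], [-0.003, -0.003, 0]], [[-0.0045, 0.008, 0.08], [-0.003, -0.003, 0]]])

```text
time: 8.6
ee_pos: [0.5561, 0.276, 0.1018]
eef_rot: [-0.018, 1.0, 0.002, 0.002]
ft_force: [0.7, 0.5, 1.0]
width: 0.0873
```

```bash
python3 - <<'E'
from h import *
go(.555,.276,.057,92)
c=r.camera("scene");crop(c,260,80,90,90,7,"g2s")
E
```

```text
t 8.6 p [0.5561 0.276  0.1018] yaw 92.1 w 0.0873 F [0.74 0.54 0.97] T [0.049 0.038 0.05 ] q [-0.7   0.41  0.21  1.63 -0.09  1.11  1.14]
shift [0.0013, -0.0001, 0.0448] turn [0.003, 0.004, 0.002] dist 0.045 deg 0.3
```

View pics/g2s.png

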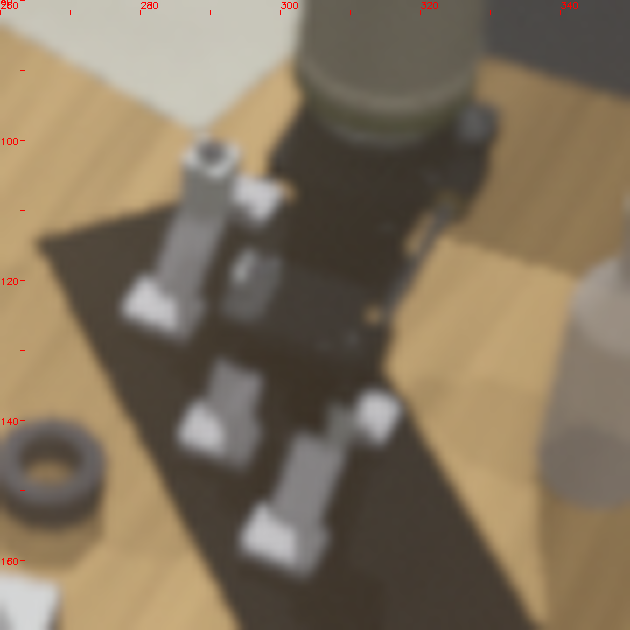

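Emit:
step_arm(increments=[[[0.001, 0, 0.02], [0, 0, 0]], [[0.001, 0, 0.04], [0, 0, 0]], [[0.001, 0, 0.045], [0.003, 0.004, 0]], [[0.001, 0, 0.045], [0.003, 0.004, 0]], [[0.001, 0, 0.045], [0.003, 0.004, 0]]])

```text
time: 9.15
ee_pos: [0.5566, 0.2769, 0.059]
eef_rot: [-0.018, 1.0, 0.001, 0.001]
ft_force: [0.2, -0.5, -0.1]
width: 0.087
```

Emit:
step_arm(increments=[[[0, 0, 0], [0, 0, 0]], [[0, 0, 0], [0, 0, 0]], [[0, 0, 0], [0, 0, 0]], [[0, 0, 0], [0, 0, 0]], [[0, 0, 0], [0, 0, 0]]], hand=1, grip_force=20)

```text
time: 9.65
ee_pos: [0.5566, 0.2769, 0.059]
eef_rot: [-0.018, 1.0, 0.001, 0.001]
ft_force: [1.0, 0.2, 0.1]
width: 0.0552
```

Emit:
step_arm(increments=[[[0, 0, 0], [0, 0, 0]], [[0, 0, 0], [0, 0, 0]], [[0, 0, 0], [0, 0, 0]], [[0, 0, 0], [0, 0, 0]], [[0, 0, 0], [0, 0, 0]]])

```text
time: 10.15
ee_pos: [0.5565, 0.2769, 0.059]
eef_rot: [-0.018, 1.0, 0.001, 0.001]
ft_force: [0.3, -0.7, 0.3]
width: 0.026
```

```bash
python3 - <<'E'
from h import *
go(.555,.276,.157,92)
E
```

```text
t 10.15 p [0.5565 0.2769 0.059 ] yaw 92.1 w 0.026 F [ 0.26 -0.69  0.31] T [-0.025  0.014  0.007] q [-0.69  0.46  0.2   1.66 -0.1   1.03  1.15]
shift [0.0013, -0.0007, -0.098] turn [0.001, 0.003, 0.002] dist 0.098 deg 0.2
```

Emit:
step_arm(increments=[[[0, 0, -0.03], [0, 0, 0]], [[0, 0, -0.07], [0, 0, 0]], [[0, 0, -0.11], [0, 0, 0]], [[0, 0, -0.14], [0, 0, 0]], [[0, 0, -0.14], [0, 0, 0]]])

```text
time: 10.65
ee_pos: [0.558, 0.2775, 0.2035]
eef_rot: [-0.018, 1.0, 0.003, 0.004]
ft_force: [0.8, 0.1, -4.1]
width: 0.026
```

```bash
python3 - <<'E'
from h import *
go(.625,-.006,.2,-1.5)
E
```

```text
t 10.65 p [0.558  0.2775 0.2035] yaw 92.1 w 0.026 F [ 0.83  0.11 -4.07] T [ 0.06   0.001 -0.005] q [-0.71  0.33  0.22  1.52 -0.07  1.29  1.13]
shift [-0.0565, -0.2858, 0.0026] turn [-0.002, 0.011, -1.508] dist 0.291 deg 86.4
```

Emit:
step_arm(increments=[[[-0.005, -0.025, 0], [0, 0, 0.12]], [[-0.01, -0.05, 0], [0, 0, 0.24]], [[-0.015, -0.075, 0], [0, 0, 0.36]], [[-0.02, -0.1, 0], [0, 0, 0.48]], [[-0.025, -0.125, 0], [0, 0, 0.6]]])

```text
time: 11.15
ee_pos: [0.5869, 0.1523, 0.2014]
eef_rot: [0.28, 0.96, 0.003, 0.002]
ft_force: [-0.7, 0.4, -3.1]
width: 0.0258
```

```bash
python3 - <<'E'
from h import *
go(.625,-.006,.2,-1.5)
E
```

```text
t 11.15 p [0.5869 0.1523 0.2014] yaw 57.5 w 0.0258 F [-0.66  0.44 -3.11] T [ 0.004  0.03  -0.001] q [-0.62  0.3   0.37  1.57 -0.11  1.28  0.76]
shift [-0.1172, -0.113, 0.0009] turn [0.008, -0.001, 1.029] dist 0.163 deg 59.0
```

Emit:
step_arm(increments=[[[-0.02, -0.02, 0], [0, 0, 0.12]], [[-0.04, -0.04, 0], [0, 0, 0.25]], [[-0.06, -0.06, 0], [0, 0, 0.38]], [[-0.08, -0.075, 0], [0, 0, 0.51]], [[-0.1, -0.095, 0], [0.004, 0, 0.64]]])

```text
time: 11.65
ee_pos: [0.6197, 0.0179, 0.1993]
eef_rot: [0.57, 0.822, 0.001, -0.0]
ft_force: [0.4, 0.4, -2.8]
width: 0.026
```

```bash
python3 - <<'E'
from h import *
go(.625,-.006,.2,-1.5)
E
```

```text
t 11.65 p [0.6197 0.0179 0.1993] yaw 20.5 w 0.026 F [ 0.36  0.45 -2.83] T [-0.104  0.016  0.003] q [-0.51  0.36  0.52  1.53 -0.18  1.3   0.39]
shift [-0.0242, -0.0034, -0.0008] turn [0.001, -0.002, 0.384] dist 0.024 deg 22.0
```

Emit:
step_arm(increments=[[[-0.01, -0.0015, 0], [0, 0, 0.13]], [[-0.018, -0.003, 0.01], [0, 0, 0.26]], [[-0.024, -0.0035, 0.03], [0, 0, 0.384]], [[-0.024, -0.0035, 0.045], [0, 0, 0.384]], [[-0.024, -0.0035, 0.045], [0, 0, 0.384]]])

```text
time: 12.15
ee_pos: [0.6228, -0.0053, 0.1507]
eef_rot: [0.715, 0.699, -0.001, -0.002]
ft_force: [-0.6, 0.5, -3.4]
width: 0.0256
```

```bash
python3 - <<'E'
from h import *
go(.625,-.006,.1,-1.5)
c=r.camera("top");crop(c,170,90,110,110,6,"st1t")
c=r.camera("scene");crop(c,240,140,110,100,6,"st1s")
E
```

```text
t 12.15 p [ 0.6228 -0.0053  0.1507] yaw -1.3 w 0.0256 F [-0.58  0.45 -3.35] T [-0.054  0.085  0.005] q [-0.51  0.42  0.58  1.58 -0.24  1.22  0.09]
shift [-0.0006, 0.0025, 0.0507] turn [-0.005, -0.001, 0.004] dist 0.051 deg 0.4
```

View pics/st1t.png

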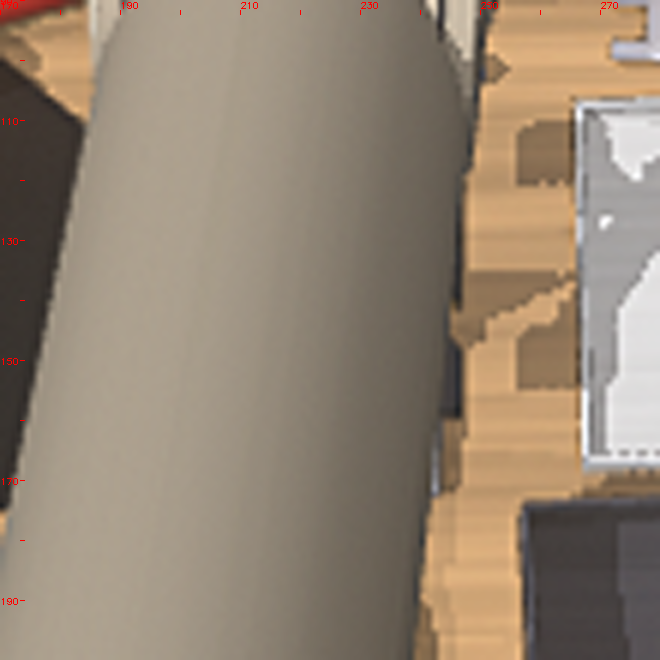

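View pics/st1s.png

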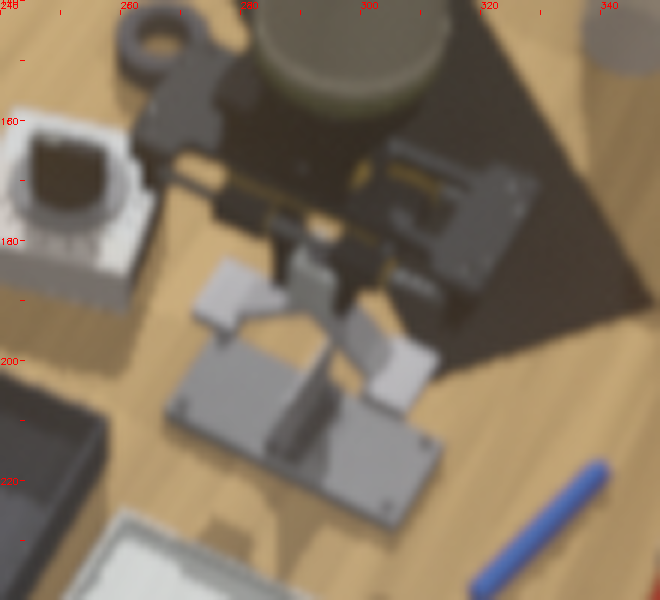

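```bash
python3 - <<'E'
from h import *
s=r.camera("scene");im=s["pixels"].copy();f=8;x0,y0,w,h=255,165,75,70
st=r.read_state();p=st["ee_pos"];print(p)
M=Ro.from_quat(st["eef_rot"]).as_matrix();a=np.arctan2(M[1,1],M[0,1]);
ex=np.array([np.cos(a),np.sin(a),0]);ey=np.array([-np.sin(a),np.cos(a),0])
o=np.array([p[0],p[1],p[2]-.057])
big=cv2.resize(im[y0:y0+h,x0:x0+w],None,fx=f,fy=f,interpolation=cv2.INTER_CUBIC)
def dot(P,col):
    u=proj(s,P);cv2.circle(big,(int((u[0]-x0+.5)*f),int((u[1]-y0+.5)*f)),3,col,-1)
for x in(-.065,-.037,.037,.065):
    for y in(-.02,.02): dot(o+ex*x+ey*y+[0,0,.012],(0,0,255))
# stand from top-cam estimate
cx,cy=.6233,-.0052;b=np.radians(-1.5);ex=np.array([np.cos(b),np.sin(b),0]);ey=np.array([-np.sin(b),np.cos(b),0])
for x in(-.075,.075):
    for y in(-.032,.032): dot(np.array([cx,cy,.014])+ex*x+ey*y,(0,255,0))
for y in(-.028,.028): dot(np.array([cx,cy,.075])+ey*y,(255,0,0))
cv2.imwrite("pics/st2.png",big)
E
```

```text
[ 0.62494641 -0.0052924   0.15455412]
```

View pics/st2.png

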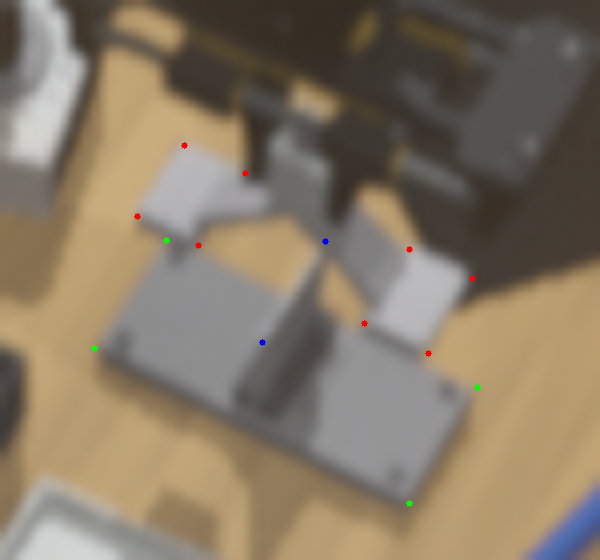

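Emit:
step_arm(increments=[[[0, 0, 0.02], [0, 0, 0]], [[0, 0, 0.04], [-0.005, 0, 0]], [[0, 0, 0.057], [-0.005, 0, 0]], [[0, 0, 0.057], [-0.005, 0, 0]], [[0, 0, 0.057], [-0.005, 0, 0]]])

```text
time: 12.8
ee_pos: [0.6255, -0.005, 0.0986]
eef_rot: [0.715, 0.699, 0.003, 0.002]
ft_force: [0.3, -0.4, -2.8]
width: 0.0258
```

```bash
python3 - <<'E'
from h import *
go(.625,-.006,.088,-1.5)
c=r.camera("scene");crop(c,255,165,75,70,8,"st3")
E
```

```text
t 12.8 p [ 0.6255 -0.005   0.0986] yaw -1.3 w 0.0258 F [ 0.31 -0.39 -2.77] T [-0.111  0.052 -0.018] q [-0.5   0.46  0.56  1.64 -0.27  1.11  0.11]
shift [-0.0011, -0.0006, 0.0106] turn [0.007, -0.002, 0.004] dist 0.011 deg 0.5
```

View pics/st3.png

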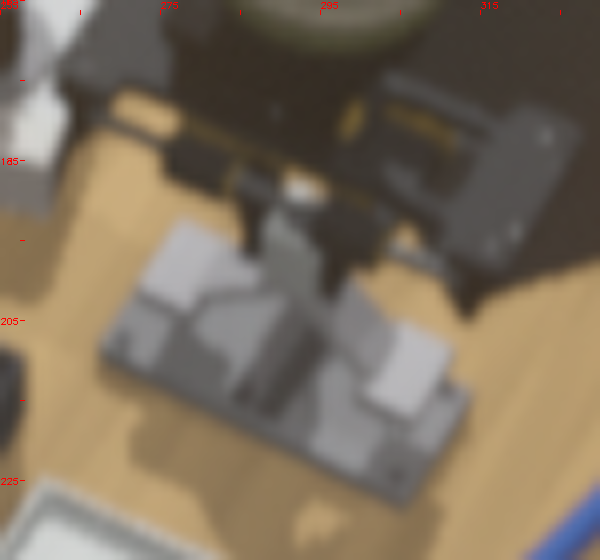

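Emit:
step_arm(increments=[[[-0.001, 0, 0.004], [0.007, -0.002, 0]], [[-0.001, 0, 0.008], [0.007, -0.002, 0]], [[-0.001, 0, 0.008], [0.007, -0.002, 0]]])

```text
time: 13.15
ee_pos: [0.6258, -0.006, 0.0908]
eef_rot: [0.715, 0.699, 0.0, 0.0]
ft_force: [0.2, -0.0, -4.1]
width: 0.0257
```

Emit:
step_arm(increments=[[[0, 0, 0.002], [0, 0, 0]], [[0, 0, 0.003], [0, 0, 0]], [[0, 0, 0.003], [0, 0, 0]]])

```text
time: 13.45
ee_pos: [0.6258, -0.006, 0.0885]
eef_rot: [0.715, 0.699, 0.0, 0.0]
ft_force: [-3.4, -0.3, 4.3]
width: 0.0255
```

```bash
python3 - <<'E'
from h import *
go(.625,-.006,.088,-1.5)
E
```

```text
t 13.45 p [ 0.6258 -0.006   0.0885] yaw -1.3 w 0.0255 F [-3.41 -0.32  4.25] T [-0.07   0.958 -0.062] q [-0.49  0.48  0.56  1.64 -0.28  1.1   0.12]
shift [0.0, -0.0008, 0.0005] turn [0.001, -0.001, 0.004] dist 0.001 deg 0.2
```

Emit:
step_arm(increments=[[[0, -0.0015, 0], [0, 0, 0]], [[0, -0.0015, 0], [0, 0, 0]], [[0, -0.0015, 0], [0, 0, 0]]])

```text
time: 13.75
ee_pos: [0.6242, -0.006, 0.0883]
eef_rot: [0.715, 0.699, 0.0, -0.0]
ft_force: [0.2, -0.3, -4.4]
width: 0.0256
```

```bash
python3 - <<'E'
from h import *
go(.625,-.006,.088,-1.5)
E
```

```text
t 13.75 p [ 0.6242 -0.006   0.0883] yaw -1.3 w 0.0256 F [ 0.18 -0.25 -4.43] T [-0.068  0.065 -0.063] q [-0.49  0.48  0.56  1.64 -0.28  1.1   0.12]
shift [-0.0, 0.0008, 0.0003] turn [0.0, -0.001, 0.004] dist 0.001 deg 0.2
```

Emit:
step_arm(increments=[[[0, 0, 0.0012], [0, 0, 0]], [[0, 0, 0.0012], [0, 0, 0]], [[0, 0, 0.0012], [0, 0, 0]]])

```text
time: 14.05
ee_pos: [0.6245, -0.006, 0.0874]
eef_rot: [0.715, 0.699, 0.001, 0.0]
ft_force: [-1.4, -0.2, 1.3]
width: 0.0255
```

```bash
python3 - <<'E'
from h import *
go(.625,-.006,.088,-1.5)
E
```

```text
t 14.05 p [ 0.6245 -0.006   0.0874] yaw -1.3 w 0.0255 F [-1.44 -0.21  1.3 ] T [-0.08   0.21  -0.094] q [-0.49  0.48  0.56  1.64 -0.28  1.1   0.12]
shift [-0.0, 0.0005, -0.0006] turn [0.001, -0.001, 0.004] dist 0.001 deg 0.2
```

Emit:
step_arm(increments=[[[0, -0.0006, 0], [0, 0, 0]], [[0, -0.0006, 0], [0, 0, 0]]])

```text
time: 14.25
ee_pos: [0.6243, -0.0059, 0.0875]
eef_rot: [0.715, 0.699, 0.001, 0.001]
ft_force: [2.9, 0.3, -1.6]
width: 0.026
```

Emit:
step_arm(increments=[[[0, 0, 0], [0, 0, 0]], [[0, 0, 0], [0, 0, 0]], [[0, 0, 0], [0, 0, 0]], [[0, 0, 0], [0, 0, 0]], [[0, 0, 0], [0, 0, 0]]], hand=-1)

```text
time: 14.75
ee_pos: [0.6242, -0.0059, 0.0875]
eef_rot: [0.715, 0.699, 0.001, 0.0]
ft_force: [-0.8, -0.7, 1.8]
width: 0.0581
```

```bash
python3 - <<'E'
from h import *
go(.625,-.006,.088,-1.5)
c=r.camera("scene");crop(c,255,165,75,70,8,"st4")
E
```

```text
t 14.75 p [ 0.6242 -0.0059  0.0875] yaw -1.3 w 0.0581 F [-0.83 -0.68  1.83] T [-0.122  0.055  0.035] q [-0.49  0.48  0.56  1.65 -0.28  1.1   0.12]
shift [-0.0, 0.0008, -0.0005] turn [0.002, -0.001, 0.004] dist 0.001 deg 0.3
```

View pics/st4.png

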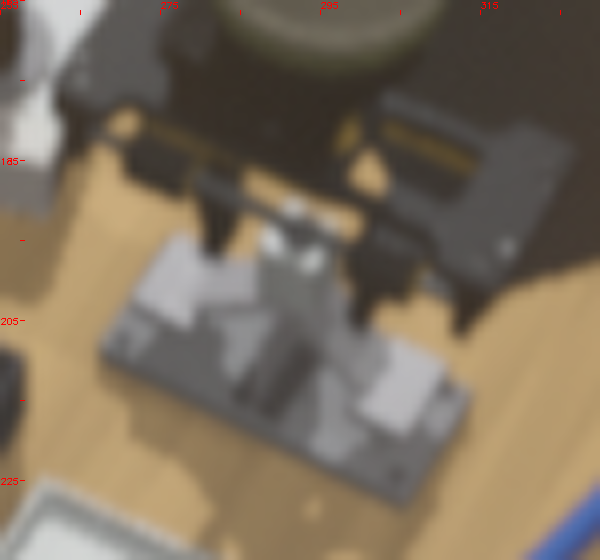

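Emit:
step_arm(increments=[[[0, 0, 0], [0, 0, 0]], [[0, 0, 0], [0, 0, 0]], [[0, 0, 0], [0, 0, 0]], [[0, 0, 0], [0, 0, 0]], [[0, 0, 0], [0, 0, 0]]])

```text
time: 15.3
ee_pos: [0.6243, -0.0059, 0.0875]
eef_rot: [0.715, 0.699, 0.001, 0.001]
ft_force: [-0.3, 0.4, -0.4]
width: 0.0865
```

Emit:
step_arm(increments=[[[0, 0, 0], [0, 0, 0]], [[0, 0, 0], [0, 0, 0]], [[0, 0, 0], [0, 0, 0]], [[0, 0, 0], [0, 0, 0]], [[0, 0, 0], [0, 0, 0]]])

```text
time: 15.8
ee_pos: [0.6243, -0.0059, 0.0875]
eef_rot: [0.715, 0.699, 0.001, 0.001]
ft_force: [-0.3, 0.1, 0.5]
width: 0.0871
```

```bash
python3 - <<'E'
from h import *
go(.625,-.006,.088,-1.5)
c=r.camera("scene");crop(c,255,165,75,70,8,"st5");cv2.imwrite("pics/sfull1.png",c["pixels"])
E
```

```text
t 15.8 p [ 0.6243 -0.0059  0.0875] yaw -1.3 w 0.0871 F [-0.33  0.06  0.52] T [-0.094  0.088  0.01 ] q [-0.49  0.48  0.56  1.65 -0.28  1.1   0.12]
shift [-0.0, 0.0007, -0.0005] turn [0.002, -0.001, 0.004] dist 0.001 deg 0.3
```

View pics/st5.png

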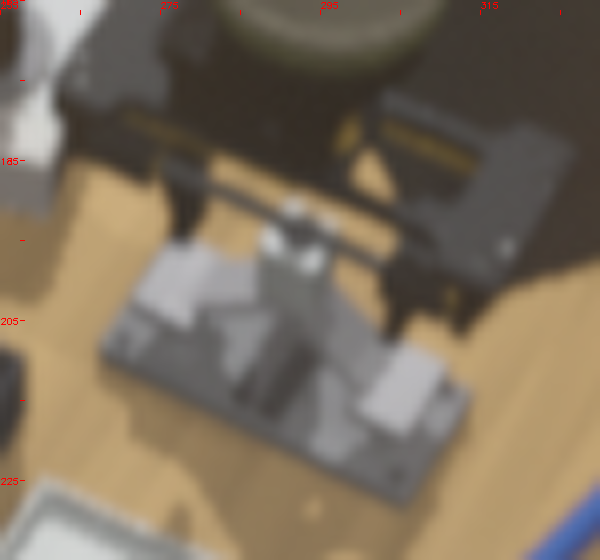

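View pics/sfull1.png

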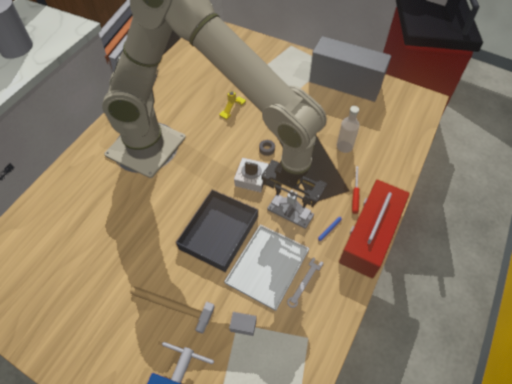

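Emit:
step_arm(increments=[[[0, 0, 0], [0, 0, 0]], [[0, 0, 0], [0, 0, 0]], [[0, 0, 0], [0, 0, 0]], [[0, 0, 0], [0, 0, 0]], [[0, 0, 0], [0, 0, 0]]], hand=1)

```text
time: 16.35
ee_pos: [0.6243, -0.0059, 0.0875]
eef_rot: [0.715, 0.699, 0.001, 0.001]
ft_force: [-0.5, -0.7, -0.1]
width: 0.055
```

Emit:
step_arm(increments=[[[0, 0, 0], [0, 0, 0]], [[0, 0, 0], [0, 0, 0]], [[0, 0, 0], [0, 0, 0]], [[0, 0, 0], [0, 0, 0]], [[0, 0, 0], [0, 0, 0]]])

```text
time: 16.85
ee_pos: [0.6243, -0.0059, 0.0875]
eef_rot: [0.715, 0.699, 0.001, 0.001]
ft_force: [1.3, -0.6, -0.5]
width: 0.0257
```

Emit:
step_arm(increments=[[[0, 0, -0.03], [0, 0, 0]], [[0, 0, -0.06], [0, 0, 0]], [[-0.03, 0, -0.07], [0, 0, 0]], [[-0.06, 0, -0.07], [0, 0, 0]], [[-0.1, 0, -0.07], [0, 0, 0]]])

```text
time: 17.35
ee_pos: [0.622, -0.1051, 0.1574]
eef_rot: [0.714, 0.7, 0.001, 0.0]
ft_force: [1.3, -0.4, -3.1]
width: 0.0257
```

```bash
python3 - <<'E'
from h import *
go(.648,-.286,.14,-0.7)
E
```

```text
t 17.35 p [ 0.622  -0.1051  0.1574] yaw -1.1 w 0.0257 F [ 1.27 -0.41 -3.07] T [-0.03  -0.01   0.062] q [-0.37  0.43  0.61  1.56 -0.26  1.23  0.27]
shift [-0.1804, 0.0295, 0.0171] turn [0.002, -0.002, -0.007] dist 0.184 deg 0.4
```

Emit:
step_arm(increments=[[[-0.04, 0.006, 0], [0, 0, 0]], [[-0.08, 0.013, 0], [0, 0, 0]], [[-0.12, 0.02, 0], [0, 0, 0]], [[-0.16, 0.026, 0.005], [0.002, -0.002, -0.007]], [[-0.18, 0.0295, 0.02], [0.002, -0.002, -0.007]]])

```text
time: 17.85
ee_pos: [0.6473, -0.2906, 0.1377]
eef_rot: [0.713, 0.701, -0.001, 0.001]
ft_force: [-0.7, -1.3, -2.8]
width: 0.026
```

Emit:
step_arm(increments=[[[0, 0, 0.03], [0, 0, 0]], [[0, 0, 0.05], [0, 0, 0]], [[0, 0, 0.05], [0, 0, 0]], [[0, 0, 0.05], [0, 0, 0]]])

```text
time: 18.25
ee_pos: [0.6473, -0.2904, 0.0877]
eef_rot: [0.713, 0.702, -0.001, 0.001]
ft_force: [0.9, 0.1, -3.5]
width: 0.0259
```

```bash
python3 - <<'E'
from h import *
go(.648,-.286,.062,-0.7)
c=r.camera("scene");crop(c,215,215,105,100,7,"tr1")
E
```

```text
t 18.25 p [ 0.6473 -0.2904  0.0877] yaw -0.9 w 0.0259 F [ 0.95  0.13 -3.47] T [-0.085  0.019 -0.023] q [-0.04  0.67  0.6   1.39 -0.39  1.2   0.58]
shift [0.0044, 0.0006, 0.0257] turn [-0.0, 0.003, -0.003] dist 0.026 deg 0.2
```

View pics/tr1.png

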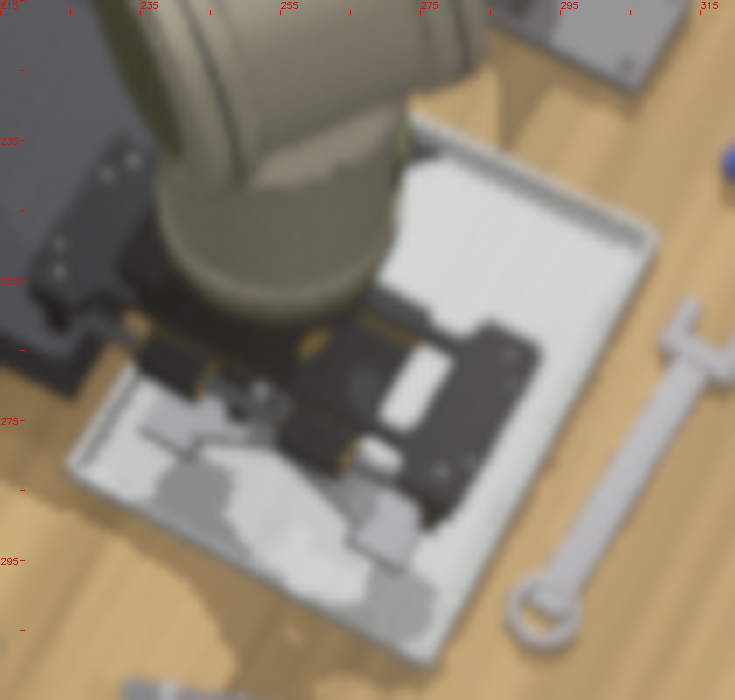

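Emit:
step_arm(increments=[[[0.003, 0, 0.012], [0, 0, 0]], [[0.003, 0, 0.022], [0, 0, 0]], [[0.003, 0, 0.026], [0, 0, 0]], [[0.003, 0, 0.026], [0, 0, 0]]])

```text
time: 18.7
ee_pos: [0.6478, -0.2875, 0.0621]
eef_rot: [0.712, 0.702, -0.001, 0.001]
ft_force: [0.7, -0.7, -2.8]
width: 0.0258
```

```bash
python3 - <<'E'
from h import *
go(.648,-.286,.061,-0.7)
E
```

```text
t 18.7 p [ 0.6478 -0.2875  0.0621] yaw -0.9 w 0.0258 F [ 0.68 -0.7  -2.76] T [-0.114  0.037 -0.066] q [-0.04  0.7   0.59  1.41 -0.4   1.15  0.59]
shift [0.0015, 0.0002, 0.0011] turn [0.001, 0.003, -0.003] dist 0.002 deg 0.3
```

Emit:
step_arm(increments=[[[0, 0, 0.0015], [0, 0, 0]], [[0, 0, 0.0015], [0, 0, 0]]])

```text
time: 18.9
ee_pos: [0.648, -0.2878, 0.0612]
eef_rot: [0.712, 0.702, -0.001, 0.002]
ft_force: [-0.2, 0.8, -0.4]
width: 0.0261
```

Emit:
step_arm(increments=[[[0, 0, 0], [0, 0, 0]], [[0, 0, 0], [0, 0, 0]], [[0, 0, 0], [0, 0, 0]], [[0, 0, 0], [0, 0, 0]], [[0, 0, 0], [0, 0, 0]]], hand=-1)

```text
time: 19.4
ee_pos: [0.648, -0.2878, 0.0612]
eef_rot: [0.713, 0.702, -0.001, 0.002]
ft_force: [0.2, -0.1, -0.5]
width: 0.0578
```

Emit:
step_arm(increments=[[[0, 0, -0.02], [0, 0, 0]], [[0, 0, -0.05], [0, 0, 0]], [[0, 0, -0.09], [0, 0, 0]], [[0, 0, -0.13], [0, 0, 0]], [[0.02, 0, -0.15], [0, 0, 0]]])

```text
time: 19.9
ee_pos: [0.6477, -0.2711, 0.2154]
eef_rot: [0.714, 0.7, -0.001, 0.004]
ft_force: [-0.5, -0.8, 0.4]
width: 0.0866
```

```bash
python3 - <<'E'
from h import *
go(.56,.1,.21,92)
c=r.camera("scene");cv2.imwrite("pics/sf2.png",c["pixels"]);c=r.camera("top");cv2.imwrite("pics/tf2.png",c["pixels"])
E
```

```text
t 19.9 p [ 0.6477 -0.2711  0.2154] yaw -1.1 w 0.0866 F [-0.47 -0.79  0.35] T [-0.093  0.068 -0.038] q [-0.09  0.56  0.65  1.27 -0.33  1.4   0.52]
shift [0.3693, -0.0951, 0.0022] turn [0.01, 0.002, 1.516] dist 0.381 deg 86.9
```

View pics/sf2.png

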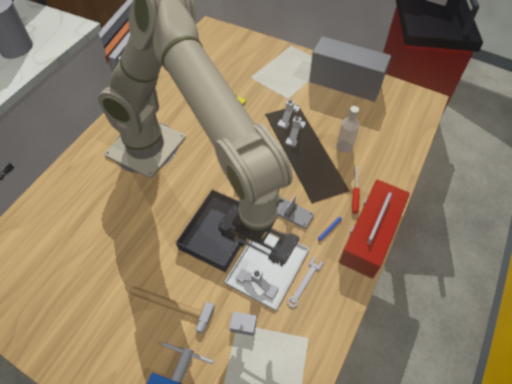

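View pics/tf2.png

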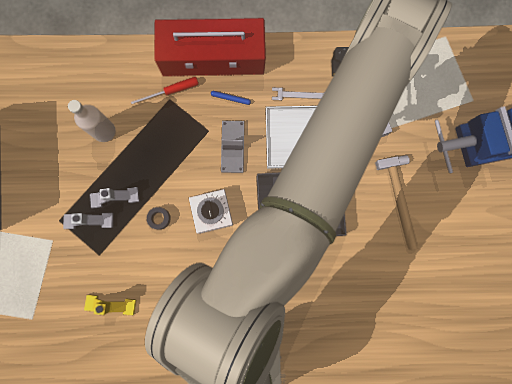

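```bash
python3 - <<'E'
from h import *
c=r.camera("top");crop(c,55,180,100,60,8,"tb");crop(c,185,185,50,50,10,"t_k4")
E
```

```text
(no output)
```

View pics/tb.png

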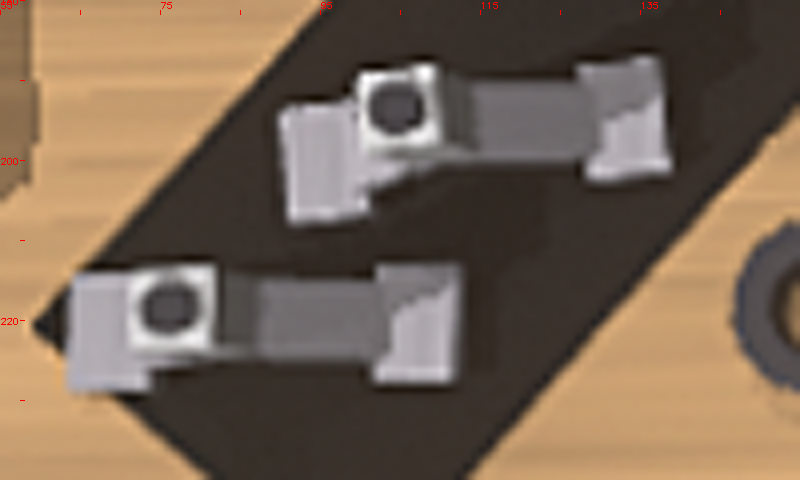

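View pics/t_k4.png

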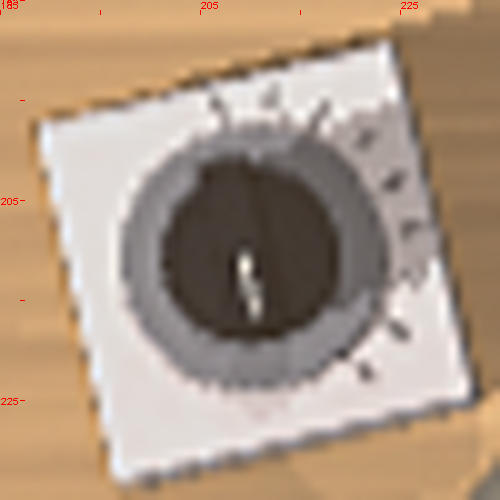

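```bash
python3 - <<'E'
from h import *
go(.4855,.3265,.17,-1.1)
E
```

```text
t 20.05 p [ 0.6492 -0.2662  0.2127] yaw -0.8 w 0.0868 F [-0.4   0.05 -0.53] T [-0.089  0.066 -0.002] q [-0.09  0.56  0.64  1.28 -0.33  1.4   0.52]
shift [0.5906, -0.1717, 0.0398] turn [0.005, 0.004, 0.006] dist 0.616 deg 0.5
```

Emit:
step_arm(increments=[[[0.04, -0.006, 0], [0, 0, -0.11]], [[0.08, -0.014, 0], [0, 0, -0.23]], [[0.125, -0.024, 0], [0, 0, -0.36]], [[0.17, -0.036, 0], [0, 0, -0.49]], [[0.215, -0.05, 0], [0, 0, -0.62]]])

```text
time: 20.55
ee_pos: [0.6008, -0.0493, 0.2101]
eef_rot: [0.461, 0.887, -0.001, 0.002]
ft_force: [0.8, 0.7, -0.1]
width: 0.087
```

```bash
python3 - <<'E'
from h import *
go(.4855,.3265,.17,96.3)
E
```

```text
t 20.55 p [ 0.6008 -0.0493  0.2101] yaw 35.1 w 0.087 F [ 0.82  0.67 -0.09] T [-0.051 -0.078  0.03 ] q [-0.4   0.3   0.5   1.57 -0.14  1.3   0.73]
shift [0.374, 0.1215, 0.0382] turn [-0.003, 0.004, -1.069] dist 0.395 deg 61.2
```

Emit:
step_arm(increments=[[[0.04, 0.013, 0], [0, 0, -0.12]], [[0.085, 0.026, 0], [0, 0, -0.25]], [[0.13, 0.04, 0], [0, 0, -0.38]], [[0.175, 0.055, 0.005], [0, 0, -0.51]], [[0.22, 0.07, 0.01], [0, 0, -0.64]]])

```text
time: 21.05
ee_pos: [0.5306, 0.1721, 0.1978]
eef_rot: [0.156, 0.988, -0.002, 0.001]
ft_force: [0.4, -0.2, 0.9]
width: 0.0871
```

```bash
python3 - <<'E'
from h import *
go(.4855,.3265,.17,96.3)
E
```

```text
t 21.05 p [0.5306 0.1721 0.1978] yaw 72.0 w 0.0871 F [ 0.43 -0.16  0.92] T [-0.035 -0.036  0.005] q [-0.65  0.2   0.28  1.69 -0.05  1.26  0.9 ]
shift [0.0907, 0.1331, 0.027] turn [-0.005, 0.002, -0.424] dist 0.163 deg 24.3
```

Emit:
step_arm(increments=[[[0.024, 0.036, 0], [0, 0, -0.12]], [[0.048, 0.072, 0], [0, 0, -0.24]], [[0.072, 0.108, 0.01], [0, 0, -0.36]], [[0.09, 0.133, 0.025], [-0.005, 0, -0.424]], [[0.09, 0.133, 0.025], [-0.005, 0, -0.424]]])

```text
time: 21.55
ee_pos: [0.4824, 0.3297, 0.1679]
eef_rot: [-0.059, 0.998, -0.001, -0.002]
ft_force: [-1.3, -0.3, 0.1]
width: 0.0871
```

```bash
python3 - <<'E'
from h import *
go(.4855,.3265,.1,96.3)
c=r.camera("scene");crop(c,240,60,120,120,5,"g3s")
c=r.camera("top");crop(c,50,150,110,100,6,"g3t")
go(.4855,.3265,.1,96.3)
E
```

```text
t 21.55 p [0.4824 0.3297 0.1679] yaw 96.7 w 0.0871 F [-1.34 -0.26  0.07] T [ 0.007 -0.003  0.034] q [-0.79  0.28  0.14  1.65 -0.04  1.22  1.04]
shift [-0.003, -0.0034, 0.0679] turn [-0.001, -0.003, 0.008] dist 0.068 deg 0.5
t 21.65 p [0.4858 0.3252 0.1701] yaw 96.2 w 0.0869 F [ 1.13 -0.64 -0.12] T [0.008 0.027 0.01 ] q [-0.79  0.28  0.14  1.65 -0.04  1.22  1.04]
shift [0.0001, 0.0015, 0.0701] turn [-0.002, -0.0, -0.001] dist 0.07 deg 0.1
```

View pics/g3s.png

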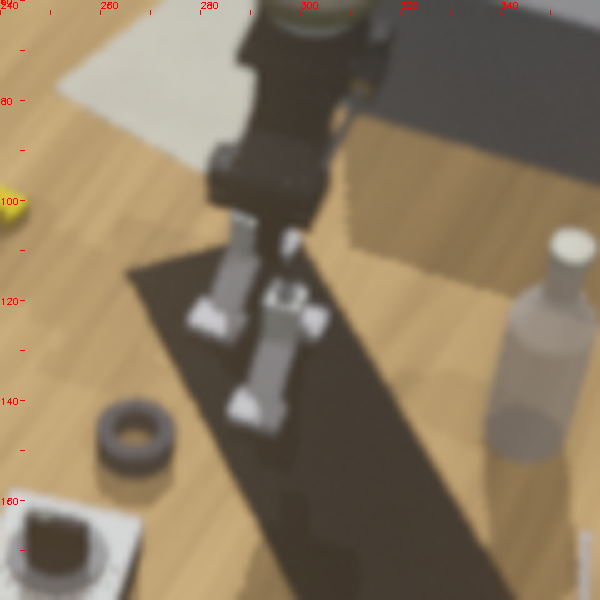

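Above rotor b (scene (297,118)), which is in place. Descend and grip.

Emit:
step_arm(increments=[[[0, 0.001, 0.03], [0, 0, 0]], [[0, 0.001, 0.06], [0, 0, 0]], [[0, 0.001, 0.085], [0, 0, 0]], [[0, 0.001, 0.085], [0, 0, 0]], [[0, 0.001, 0.085], [0, 0, 0]]])

```text
time: 22.15
ee_pos: [0.4866, 0.3246, 0.0856]
eef_rot: [-0.053, 0.999, -0.002, 0.0]
ft_force: [0.0, -0.0, -0.1]
width: 0.0871
```

```bash
python3 - <<'E'
from h import *
go(.4855,.3265,.059,96.3)
E
```

```text
t 22.15 p [0.4866 0.3246 0.0856] yaw 96.1 w 0.0871 F [ 0.03 -0.02 -0.1 ] T [ 0.075  0.038 -0.052] q [-0.78  0.36  0.14  1.73 -0.05  1.06  1.05]
shift [0.0009, 0.0021, 0.0266] turn [-0.003, -0.0, -0.004] dist 0.027 deg 0.3
```

Emit:
step_arm(increments=[[[0.001, 0.002, 0.015], [0, 0, 0]], [[0.001, 0.002, 0.0265], [0, 0, 0]], [[0.001, 0.002, 0.0265], [0, 0, 0]], [[0.001, 0.002, 0.0265], [0, 0, 0]]])

```text
time: 22.55
ee_pos: [0.4853, 0.3263, 0.059]
eef_rot: [-0.053, 0.999, -0.002, -0.0]
ft_force: [0.2, 0.1, -0.6]
width: 0.0871
```

Emit:
step_arm(increments=[[[0, 0, 0], [0, 0, 0]], [[0, 0, 0], [0, 0, 0]], [[0, 0, 0], [0, 0, 0]], [[0, 0, 0], [0, 0, 0]], [[0, 0, 0], [0, 0, 0]]], hand=1)

```text
time: 23.05
ee_pos: [0.4853, 0.3264, 0.0591]
eef_rot: [-0.053, 0.999, -0.002, -0.0]
ft_force: [0.3, -0.6, -0.4]
width: 0.0549
```

Emit:
step_arm(increments=[[[0, 0, 0], [0, 0, 0]], [[0, 0, 0], [0, 0, 0]], [[0, 0, 0], [0, 0, 0]], [[0, 0, 0], [0, 0, 0]], [[0, 0, 0], [0, 0, 0]]])

```text
time: 23.55
ee_pos: [0.4853, 0.3266, 0.0591]
eef_rot: [-0.053, 0.999, -0.001, -0.0]
ft_force: [0.3, 0.2, 0.1]
width: 0.0263
```

```bash
python3 - <<'E'
from h import *
go(.625,-.006,.2,8)
E
```

```text
t 23.55 p [0.4853 0.3266 0.0591] yaw 96.1 w 0.0263 F [0.35 0.16 0.06] T [0.241 0.045 0.008] q [-0.78  0.39  0.13  1.75 -0.06  1.    1.05]
shift [-0.1036, -0.3459, -0.1399] turn [-0.003, 0.002, 1.537] dist 0.387 deg 88.1
```

Emit:
step_arm(increments=[[[0, 0, -0.03], [0, 0, 0]], [[0, 0, -0.07], [0, 0, 0]], [[0, 0, -0.11], [0, 0, 0]], [[-0.005, -0.02, -0.14], [0, 0, 0.06]], [[-0.012, -0.05, -0.145], [0, 0, 0.16]]])

```text
time: 24.05
ee_pos: [0.5031, 0.2806, 0.2079]
eef_rot: [0.026, 1.0, 0.0, 0.002]
ft_force: [0.3, -0.2, -5.2]
width: 0.0259
```

```bash
python3 - <<'E'
from h import *
go(.625,-.006,.2,8)
E
```

```text
t 24.05 p [0.5031 0.2806 0.2079] yaw 87.0 w 0.0259 F [ 0.26 -0.16 -5.22] T [ 0.043 -0.141  0.047] q [-0.75  0.23  0.19  1.63 -0.04  1.28  0.96]
shift [-0.1368, -0.2798, 0.0081] turn [0.003, 0.002, 1.378] dist 0.312 deg 79.0
```

Emit:
step_arm(increments=[[[-0.018, -0.036, 0], [0, 0, 0.13]], [[-0.036, -0.072, 0], [0, 0, 0.26]], [[-0.055, -0.112, 0], [0, 0, 0.39]], [[-0.073, -0.15, 0], [0, 0, 0.52]], [[-0.092, -0.188, 0], [0, 0, 0.65]]])

```text
time: 24.55
ee_pos: [0.5849, 0.0862, 0.2074]
eef_rot: [0.347, 0.938, 0.001, 0.001]
ft_force: [1.5, 1.0, -5.3]
width: 0.026
```

```bash
python3 - <<'E'
from h import *
go(.624,-.006,.2,-1.3)
E
```

```text
t 24.55 p [0.5849 0.0862 0.2074] yaw 49.4 w 0.026 F [ 1.45  0.98 -5.26] T [ 0.048 -0.023  0.035] q [-0.55  0.27  0.39  1.6  -0.11  1.29  0.72]
shift [-0.0897, -0.0446, 0.0075] turn [0.003, 0.001, 0.885] dist 0.1 deg 50.7
```

Emit:
step_arm(increments=[[[-0.018, -0.009, 0], [0, 0, 0.13]], [[-0.036, -0.018, 0], [0, 0, 0.27]], [[-0.055, -0.027, 0], [0, 0, 0.41]], [[-0.072, -0.036, 0], [0, 0, 0.55]], [[-0.085, -0.042, 0.005], [0, 0, 0.69]]])

```text
time: 25.05
ee_pos: [0.6222, -0.0027, 0.2023]
eef_rot: [0.646, 0.763, 0.001, 0.001]
ft_force: [-0.2, 1.0, -4.4]
width: 0.0259
```

```bash
python3 - <<'E'
from h import *
go(.624,-.006,.15,-1.3)
E
```

```text
t 25.05 p [ 0.6222 -0.0027  0.2023] yaw 9.5 w 0.0259 F [-0.17  1.   -4.42] T [-0.065  0.017  0.012] q [-0.49  0.36  0.54  1.53 -0.19  1.3   0.24]
shift [-0.0035, 0.0012, 0.0523] turn [0.002, 0.0, 0.188] dist 0.052 deg 10.8
```

Emit:
step_arm(increments=[[[-0.0035, 0.001, 0.01], [0, 0, 0.1]], [[-0.0035, 0.001, 0.03], [0, 0, 0.188]], [[-0.0035, 0.001, 0.06], [0, 0, 0.188]], [[-0.0035, 0.001, 0.085], [0, 0, 0.188]], [[-0.0035, 0.001, 0.085], [0, 0, 0.188]]])

```text
time: 25.55
ee_pos: [0.6209, -0.0058, 0.113]
eef_rot: [0.715, 0.699, -0.002, -0.002]
ft_force: [-0.6, 0.2, -4.0]
width: 0.0259
```

Emit:
step_arm(increments=[[[0, 0, 0], [0, 0, 0]], [[0, 0, 0], [0, 0, 0]]])

```text
time: 25.75
ee_pos: [0.6211, -0.0058, 0.1138]
eef_rot: [0.715, 0.699, -0.002, -0.001]
ft_force: [0.5, 0.3, -3.5]
width: 0.0263
```

```bash
python3 - <<'E'
from h import *
go(.624,-.006,.0875,-1.3)
c=r.camera("scene");crop(c,255,165,75,70,8,"u1")
E
```

```text
t 25.75 p [ 0.6211 -0.0058  0.1138] yaw -1.3 w 0.0263 F [ 0.55  0.34 -3.49] T [-0.048  0.053 -0.031] q [-0.49  0.44  0.54  1.62 -0.25  1.15  0.1 ]
shift [-0.0001, 0.003, 0.0263] turn [-0.005, 0.001, 0.001] dist 0.026 deg 0.3
```

View pics/u1.png

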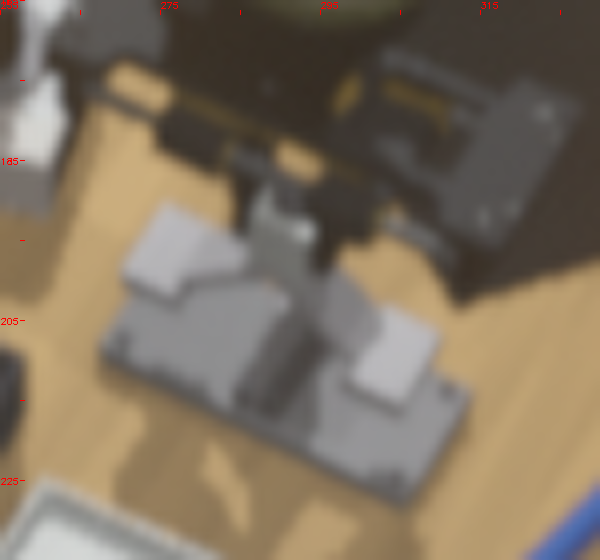

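Emit:
step_arm(increments=[[[0, 0.003, 0.01], [-0.004, 0, 0]], [[0, 0.003, 0.018], [-0.005, 0, 0]], [[0, 0.003, 0.021], [-0.005, 0, 0]], [[0, 0.003, 0.023], [-0.005, 0, 0]], [[0, 0.003, 0.023], [-0.005, 0, 0]]])

```text
time: 26.3
ee_pos: [0.6241, -0.0059, 0.0908]
eef_rot: [0.715, 0.699, -0.0, 0.0]
ft_force: [-0.1, 0.7, -4.4]
width: 0.0262
```

```bash
python3 - <<'E'
from h import *
go(.624,-.006,.0875,-1.3)
E
```

```text
t 26.3 p [ 0.6241 -0.0059  0.0908] yaw -1.3 w 0.0262 F [-0.09  0.71 -4.43] T [-0.02   0.019  0.009] q [-0.48  0.47  0.54  1.64 -0.26  1.1   0.11]
shift [-0.0001, -0.0001, 0.0033] turn [0.0, 0.001, 0.001] dist 0.003 deg 0.1
```

Emit:
step_arm(increments=[[[0, -0.0003, 0.0015], [0, 0, 0]], [[0, -0.0003, 0.0033], [0, 0, 0]], [[0, -0.0003, 0.0033], [0, 0, 0]]])

```text
time: 26.6
ee_pos: [0.6243, -0.0059, 0.0878]
eef_rot: [0.715, 0.699, 0.0, 0.001]
ft_force: [1.8, -0.2, -3.3]
width: 0.0259
```

```bash
python3 - <<'E'
from h import *
go(.624,-.006,.0875,-1.3)
E
```

```text
t 26.6 p [ 0.6243 -0.0059  0.0878] yaw -1.3 w 0.0259 F [ 1.8  -0.15 -3.25] T [-0.099 -0.249  0.001] q [-0.48  0.47  0.53  1.64 -0.26  1.1   0.11]
shift [-0.0001, -0.0003, 0.0003] turn [0.001, 0.001, 0.001] dist 0.0 deg 0.1
```

Emit:
step_arm(increments=[[[0, 0.0006, 0.0007], [0, 0, 0]], [[0, 0.0006, 0.0007], [0, 0, 0]], [[0, 0.0006, 0.0007], [0, 0, 0]]])

```text
time: 26.9
ee_pos: [0.6246, -0.006, 0.0876]
eef_rot: [0.715, 0.699, -0.0, 0.0]
ft_force: [-4.7, 0.7, 4.3]
width: 0.0256
```

```bash
python3 - <<'E'
from h import *
go(.624,-.006,.0875,-1.3)
E
```

```text
t 26.9 p [ 0.6246 -0.006   0.0876] yaw -1.3 w 0.0256 F [-4.67  0.66  4.34] T [ 0.042  1.401 -0.016] q [-0.48  0.47  0.53  1.64 -0.26  1.1   0.11]
shift [-0.0001, -0.0006, 0.0001] turn [0.0, 0.001, 0.001] dist 0.001 deg 0.1
```

Emit:
step_arm(increments=[[[0, -0.0005, -0.0003], [0, 0, 0]], [[0, -0.0005, -0.0003], [0, 0, 0]]])

```text
time: 27.1
ee_pos: [0.6243, -0.006, 0.0879]
eef_rot: [0.715, 0.699, 0.0, 0.001]
ft_force: [1.0, 0.2, -2.4]
width: 0.0263
```

Emit:
step_arm(increments=[[[0, 0, 0], [0, 0, 0]], [[0, 0, 0], [0, 0, 0]], [[0, 0, 0], [0, 0, 0]], [[0, 0, 0], [0, 0, 0]], [[0, 0, 0], [0, 0, 0]]], hand=-1)

```text
time: 27.6
ee_pos: [0.6244, -0.006, 0.0879]
eef_rot: [0.715, 0.699, 0.0, 0.001]
ft_force: [0.0, -0.6, -0.0]
width: 0.0582
```

Emit:
step_arm(increments=[[[0, 0, 0], [0, 0, 0]], [[0, 0, 0], [0, 0, 0]], [[0, 0, 0], [0, 0, 0]], [[0, 0, 0], [0, 0, 0]], [[0, 0, 0], [0, 0, 0]]])

```text
time: 28.1
ee_pos: [0.6243, -0.0059, 0.0879]
eef_rot: [0.715, 0.699, 0.0, 0.001]
ft_force: [-0.2, -0.2, 0.7]
width: 0.0865
```

Emit:
step_arm(increments=[[[0, 0, 0], [0, 0, 0]], [[0, 0, 0], [0, 0, 0]], [[0, 0, 0], [0, 0, 0]], [[0, 0, 0], [0, 0, 0]], [[0, 0, 0], [0, 0, 0]]])

```text
time: 28.6
ee_pos: [0.6244, -0.006, 0.0879]
eef_rot: [0.715, 0.699, 0.0, 0.001]
ft_force: [-0.1, -0.6, -0.8]
width: 0.0873
```

```bash
python3 - <<'E'
from h import *
go(.624,-.006,.0875,-1.3)
c=r.camera("scene");crop(c,255,165,75,70,8,"u2");cv2.imwrite("pics/u2f.png",c["pixels"])
E
```

```text
t 28.6 p [ 0.6244 -0.006   0.0879] yaw -1.3 w 0.0873 F [-0.07 -0.56 -0.76] T [-0.094  0.071 -0.041] q [-0.48  0.47  0.53  1.64 -0.26  1.1   0.11]
shift [-0.0, -0.0004, 0.0004] turn [0.001, 0.001, 0.0] dist 0.001 deg 0.1
```

View pics/u2.png

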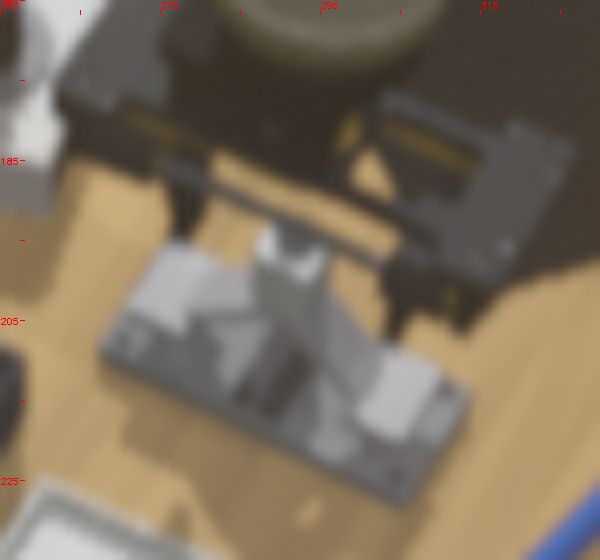

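Emit:
step_arm(increments=[[[0, 0, 0], [0, 0, 0]], [[0, 0, 0], [0, 0, 0]], [[0, 0, 0], [0, 0, 0]], [[0, 0, 0], [0, 0, 0]], [[0, 0, 0], [0, 0, 0]]], hand=1)

```text
time: 29.15
ee_pos: [0.6243, -0.0059, 0.0879]
eef_rot: [0.715, 0.699, 0.0, 0.001]
ft_force: [-0.4, 0.0, -0.2]
width: 0.0548
```

Emit:
step_arm(increments=[[[0, 0, 0], [0, 0, 0]], [[0, 0, 0], [0, 0, 0]], [[0, 0, 0], [0, 0, 0]], [[0, 0, 0], [0, 0, 0]], [[0, 0, 0], [0, 0, 0]]])

```text
time: 29.65
ee_pos: [0.6243, -0.0059, 0.0879]
eef_rot: [0.715, 0.699, 0.0, 0.001]
ft_force: [-0.1, -0.1, -0.6]
width: 0.0261
```

Emit:
step_arm(increments=[[[0, 0, -0.03], [0, 0, 0]], [[0, 0, -0.06], [0, 0, 0]], [[-0.03, 0.005, -0.07], [0, 0, 0]], [[-0.06, 0.01, -0.07], [0, 0, 0]], [[-0.1, 0.016, -0.07], [0, 0, 0]]])

```text
time: 30.15
ee_pos: [0.6382, -0.1051, 0.1578]
eef_rot: [0.714, 0.7, 0.0, 0.0]
ft_force: [-0.0, 1.2, -4.7]
width: 0.0258
```

```bash
python3 - <<'E'
from h import *
go(.648,-.213,.14,-0.7)
E
```

```text
t 30.15 p [ 0.6382 -0.1051  0.1578] yaw -1.1 w 0.0258 F [-0.03  1.17 -4.7 ] T [-0.092 -0.041  0.035] q [-0.34  0.46  0.58  1.51 -0.26  1.25  0.26]
shift [-0.1077, 0.0119, 0.0177] turn [0.001, -0.001, -0.007] dist 0.11 deg 0.4
```

Emit:
step_arm(increments=[[[-0.036, 0.004, 0], [0, 0, 0]], [[-0.072, 0.008, 0], [0, 0, 0]], [[-0.106, 0.012, 0.01], [0, 0, -0.007]], [[-0.106, 0.012, 0.04], [0, 0, -0.007]], [[-0.106, 0.012, 0.065], [0, 0, -0.007]]])

```text
time: 30.65
ee_pos: [0.6472, -0.213, 0.0909]
eef_rot: [0.712, 0.702, -0.0, -0.0]
ft_force: [0.2, 1.0, -4.8]
width: 0.026
```

Emit:
step_arm(increments=[[[0, 0, 0], [0, 0, 0]], [[0, 0, 0], [0, 0, 0]]])

```text
time: 30.85
ee_pos: [0.6466, -0.2131, 0.0905]
eef_rot: [0.712, 0.702, -0.001, -0.001]
ft_force: [0.7, -0.8, -2.9]
width: 0.0258
```

```bash
python3 - <<'E'
from h import *
go(.648,-.213,.0625,-0.7)
c=r.camera("scene");crop(c,215,215,105,100,7,"tr2")
E
```

```text
t 30.85 p [ 0.6466 -0.2131  0.0905] yaw -0.9 w 0.0258 F [ 0.72 -0.85 -2.85] T [-0.116  0.036 -0.001] q [-0.15  0.6   0.57  1.47 -0.34  1.17  0.46]
shift [0.0001, 0.0015, 0.028] turn [-0.003, -0.0, -0.003] dist 0.028 deg 0.2
```

View pics/tr2.png

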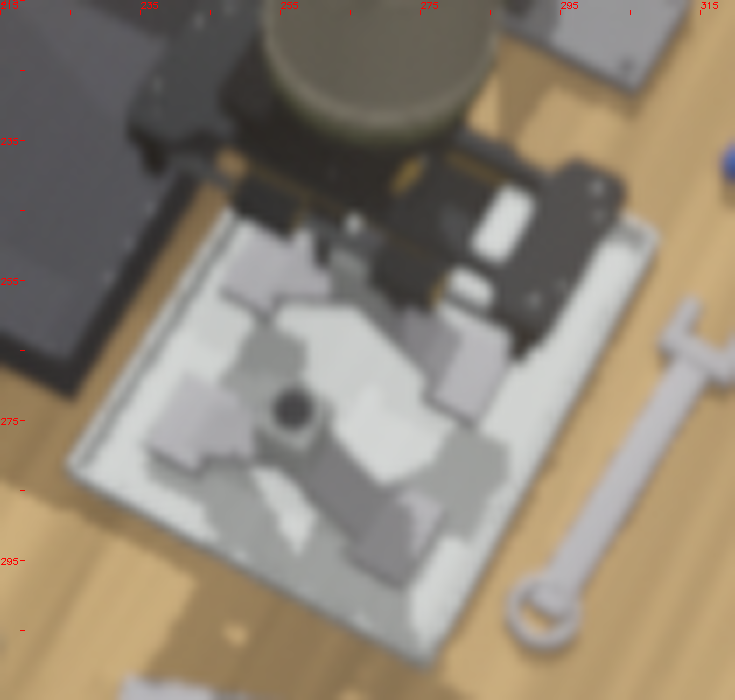

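Emit:
step_arm(increments=[[[0, 0.001, 0.012], [0, 0, 0]], [[0, 0.001, 0.022], [0, 0, 0]], [[0, 0.001, 0.028], [0, 0, 0]], [[0, 0.001, 0.029], [0, 0, 0]], [[0, 0.001, 0.029], [0, 0, 0]]])

```text
time: 31.4
ee_pos: [0.6483, -0.2132, 0.0625]
eef_rot: [0.712, 0.702, -0.0, -0.0]
ft_force: [0.4, -0.8, -4.7]
width: 0.0258
```

```bash
python3 - <<'E'
from h import *
go(.648,-.213,.061,-0.7)
E
```

```text
t 31.4 p [ 0.6483 -0.2132  0.0625] yaw -0.8 w 0.0258 F [ 0.45 -0.81 -4.66] T [-0.053  0.097 -0.028] q [-0.14  0.63  0.56  1.49 -0.36  1.12  0.47]
shift [0.0002, -0.0003, 0.0015] turn [-0.001, 0.0, -0.002] dist 0.002 deg 0.1
```

Emit:
step_arm(increments=[[[0, 0, 0.0015], [0, 0, 0]], [[0, 0, 0.0015], [0, 0, 0]]])

```text
time: 31.6
ee_pos: [0.6486, -0.2135, 0.0618]
eef_rot: [0.712, 0.702, 0.0, 0.0]
ft_force: [-0.3, -0.6, -0.0]
width: 0.0262
```

Emit:
step_arm(increments=[[[0, 0, 0], [0, 0, 0]], [[0, 0, 0], [0, 0, 0]], [[0, 0, 0], [0, 0, 0]], [[0, 0, 0], [0, 0, 0]], [[0, 0, 0], [0, 0, 0]]], hand=-1)

```text
time: 32.1
ee_pos: [0.6487, -0.2135, 0.0618]
eef_rot: [0.712, 0.702, 0.0, 0.0]
ft_force: [-0.0, -0.6, -0.2]
width: 0.0582
```

Emit:
step_arm(increments=[[[0, 0, -0.02], [0, 0, 0]], [[0, 0, -0.05], [0, 0, 0]], [[0, 0, -0.09], [0, 0, 0]], [[0, 0, -0.13], [0, 0, 0]], [[0.02, 0, -0.15], [0, 0, 0]]])

```text
time: 32.6
ee_pos: [0.649, -0.1972, 0.216]
eef_rot: [0.714, 0.7, 0.0, 0.003]
ft_force: [0.0, 0.2, -0.3]
width: 0.0863
```

Emit:
step_arm(increments=[[[0.03, -0.01, 0], [0, 0, -0.1]], [[0.07, -0.02, 0], [0, 0, -0.22]], [[0.11, -0.03, 0], [0, 0, -0.35]], [[0.15, -0.04, 0], [0, 0, -0.48]], [[0.19, -0.05, 0], [0, 0, -0.6]]])

```text
time: 33.1
ee_pos: [0.6021, -0.0047, 0.2154]
eef_rot: [0.473, 0.881, -0.0, 0.003]
ft_force: [1.0, -0.6, -0.4]
width: 0.0869
```

```bash
python3 - <<'E'
from h import *
go(.43,.395,.17,90)
c=r.camera("scene");cv2.imwrite("pics/sf3.png",c["pixels"]);c=r.camera("top");cv2.imwrite("pics/tf3.png",c["pixels"])
E
```

```text
t 33.1 p [ 0.6021 -0.0047  0.2154] yaw 33.6 w 0.0869 F [ 0.95 -0.62 -0.38] T [-0.035 -0.022  0.053] q [-0.45  0.29  0.46  1.56 -0.13  1.31  0.62]
shift [0.4285, 0.0776, 0.0432] turn [-0.0, 0.006, -0.985] dist 0.438 deg 56.4
```

View pics/sf3.png

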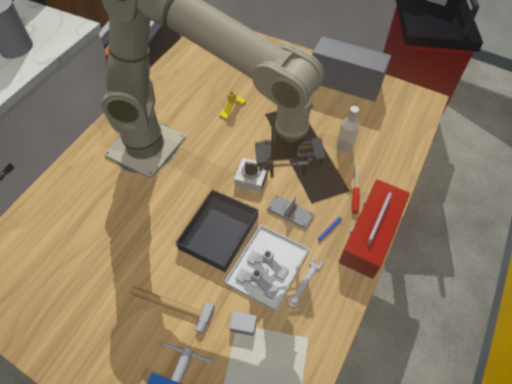

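View pics/tf3.png

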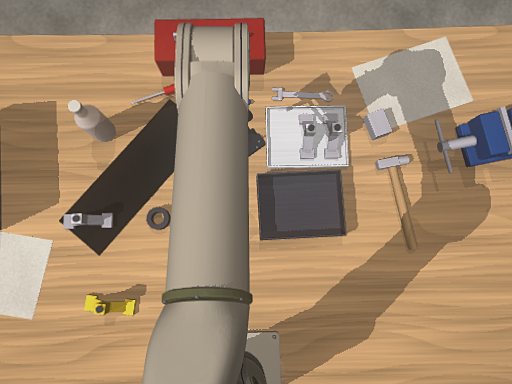

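Emit:
step_arm(increments=[[[0.045, 0.008, 0], [0, 0, -0.1]], [[0.09, 0.016, 0], [0, 0, -0.22]], [[0.135, 0.025, 0], [0, 0, -0.34]], [[0.18, 0.033, 0], [0, 0, -0.46]], [[0.225, 0.041, 0], [0, 0, -0.58]]])

```text
time: 33.7
ee_pos: [0.5094, 0.2117, 0.215]
eef_rot: [0.196, 0.981, 0.001, 0.002]
ft_force: [0.9, 0.6, 0.1]
width: 0.0871
```

```bash
python3 - <<'E'
from h import *
go(.425,.3958,.17,90)
E
```

```text
t 33.7 p [0.5094 0.2117 0.215 ] yaw 67.4 w 0.0871 F [0.91 0.58 0.14] T [ 0.015 -0.027  0.002] q [-0.7   0.17  0.25  1.69 -0.04  1.29  0.74]
shift [0.1488, 0.1375, 0.0447] turn [0.001, 0.005, -0.394] dist 0.207 deg 22.6
```

Emit:
step_arm(increments=[[[0.032, 0.03, 0], [0, 0, -0.08]], [[0.065, 0.06, 0.01], [0, 0, -0.16]], [[0.098, 0.09, 0.02], [0, 0, -0.26]], [[0.13, 0.12, 0.03], [0, 0, -0.35]], [[0.148, 0.137, 0.045], [0, 0, -0.394]]])

```text
time: 34.2
ee_pos: [0.4238, 0.3985, 0.1698]
eef_rot: [-0.003, 1.0, 0.001, 0.002]
ft_force: [0.3, -0.6, 0.5]
width: 0.0871
```

Emit:
step_arm(increments=[[[0, 0, 0], [0, 0, 0]], [[0, 0, 0], [0, 0, 0]]])

```text
time: 34.4
ee_pos: [0.4241, 0.3978, 0.1691]
eef_rot: [-0.002, 1.0, 0.001, 0.002]
ft_force: [0.3, -0.8, -0.3]
width: 0.0868
```

```bash
python3 - <<'E'
from h import *
go(.425,.3958,.1,90)
c=r.camera("scene");crop(c,240,50,120,120,5,"g5s")
c=r.camera("top");crop(c,40,150,130,110,6,"g5t")
E
```

```text
t 34.4 p [0.4241 0.3978 0.1691] yaw 90.3 w 0.0868 F [ 0.3  -0.76 -0.33] T [-0.008 -0.007  0.022] q [-0.9   0.27  0.08  1.66 -0.02  1.21  0.76]
shift [-0.0006, -0.0021, 0.0691] turn [0.001, 0.004, 0.005] dist 0.069 deg 0.4
```

View pics/g5s.png

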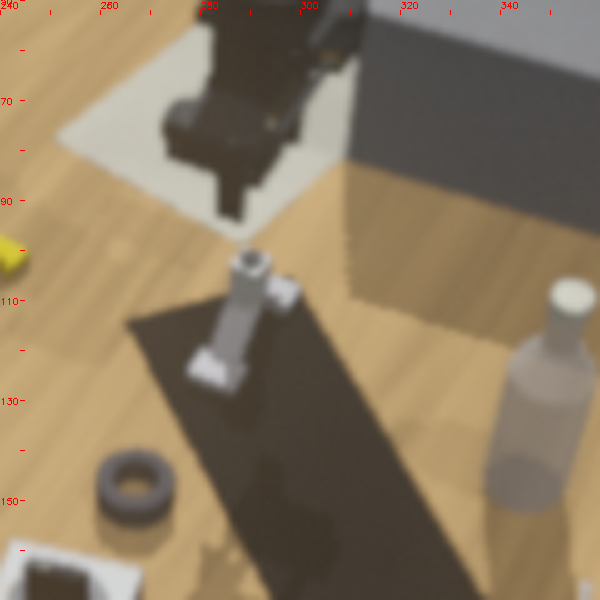

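View pics/g5t.png

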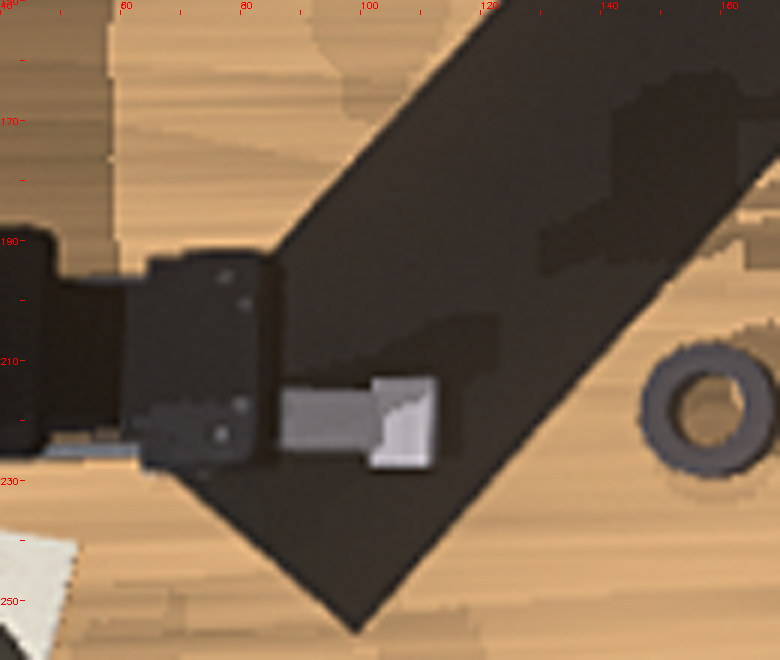

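```bash
python3 - <<'E'
from h import *
c=r.camera("scene");print(onz(c,310,82,0),onz(c,313,66,0),onz(c,381,97,0))
E
```

```text
[0.41050957 0.63145699 0.        ] [0.37813888 0.73660884 0.        ] [0.71456583 0.69238568 0.        ]
```

Emit:
step_arm(increments=[[[-0.001, -0.002, 0.03], [0, 0, 0]], [[-0.001, -0.002, 0.06], [0, 0.004, 0]], [[-0.001, -0.002, 0.085], [0, 0.004, 0]], [[-0.001, -0.002, 0.085], [0, 0.004, 0]], [[-0.001, -0.002, 0.085], [0, 0.004, 0]]])

```text
time: 35.05
ee_pos: [0.4279, 0.3944, 0.0862]
eef_rot: [-0.0, 1.0, 0.001, 0.001]
ft_force: [1.5, 0.1, -0.1]
width: 0.0869
```

```bash
python3 - <<'E'
from h import *
go(.425,.3965,.059,90)
E
```

```text
t 35.05 p [0.4279 0.3944 0.0862] yaw 90.0 w 0.0869 F [ 1.46  0.14 -0.09] T [ 0.073  0.001 -0.002] q [-0.89  0.35  0.08  1.74 -0.03  1.05  0.77]
shift [0.003, 0.0021, 0.0272] turn [0.002, 0.002, 0.0] dist 0.027 deg 0.2
```

Emit:
step_arm(increments=[[[0.003, 0.002, 0.015], [0, 0, 0]], [[0.003, 0.002, 0.027], [0, 0, 0]], [[0.003, 0.002, 0.027], [0, 0, 0]], [[0.003, 0.002, 0.027], [0, 0, 0]]])

```text
time: 35.45
ee_pos: [0.4248, 0.3963, 0.059]
eef_rot: [-0.0, 1.0, 0.001, 0.001]
ft_force: [-0.7, -0.7, -0.3]
width: 0.0871
```

Emit:
step_arm(increments=[[[0, 0, 0], [0, 0, 0]], [[0, 0, 0], [0, 0, 0]], [[0, 0, 0], [0, 0, 0]], [[0, 0, 0], [0, 0, 0]], [[0, 0, 0], [0, 0, 0]]], hand=1)

```text
time: 35.95
ee_pos: [0.4249, 0.3964, 0.0592]
eef_rot: [-0.0, 1.0, 0.001, 0.001]
ft_force: [0.2, -0.2, -0.1]
width: 0.055
```

Emit:
step_arm(increments=[[[0, 0, 0], [0, 0, 0]], [[0, 0, 0], [0, 0, 0]], [[0, 0, 0], [0, 0, 0]], [[0, 0, 0], [0, 0, 0]], [[0, 0, 0], [0, 0, 0]]])

```text
time: 36.45
ee_pos: [0.4249, 0.3965, 0.0592]
eef_rot: [-0.0, 1.0, 0.001, 0.001]
ft_force: [0.2, 0.5, -0.7]
width: 0.0262
```

Emit:
step_arm(increments=[[[0, 0, -0.03], [0, 0, 0]], [[0, 0, -0.07], [0, 0, 0]], [[0, 0, -0.11], [0, 0, 0]], [[-0.01, -0.02, -0.14], [0, 0, 0.06]], [[-0.025, -0.05, -0.145], [0, 0, 0.16]]])

```text
time: 36.95
ee_pos: [0.4497, 0.3485, 0.2079]
eef_rot: [0.079, 0.997, 0.004, 0.002]
ft_force: [2.0, -0.7, -4.4]
width: 0.026
```

```bash
python3 - <<'E'
from h import *
go(.624,-.006,.2,-1.3)
E
```

```text
t 36.95 p [0.4497 0.3485 0.2079] yaw 80.9 w 0.026 F [ 2.04 -0.67 -4.38] T [ 0.049 -0.114 -0.025] q [-0.85  0.21  0.13  1.65 -0.03  1.28  0.7 ]
shift [-0.2279, -0.3226, 0.0064] turn [0.009, -0.002, 1.435] dist 0.395 deg 82.2
```

Emit:
step_arm(increments=[[[-0.025, -0.035, 0], [0, 0, 0.12]], [[-0.05, -0.07, 0], [0, 0, 0.25]], [[-0.075, -0.106, 0], [0, 0, 0.38]], [[-0.1, -0.142, 0], [0, 0, 0.51]], [[-0.125, -0.177, 0], [0, 0, 0.64]]])

```text
time: 37.45
ee_pos: [0.5453, 0.152, 0.2066]
eef_rot: [0.391, 0.92, 0.004, 0.001]
ft_force: [0.6, 0.6, -3.4]
width: 0.0259
```

```bash
python3 - <<'E'
from h import *
go(.624,-.006,.2,-1.3)
E
```

```text
t 37.45 p [0.5453 0.152  0.2066] yaw 43.9 w 0.0259 F [ 0.63  0.56 -3.42] T [ 0.011 -0.085 -0.022] q [-0.64  0.21  0.34  1.67 -0.08  1.27  0.48]
shift [-0.1684, -0.0531, 0.0059] turn [0.007, -0.005, 0.79] dist 0.177 deg 45.3
```

Emit:
step_arm(increments=[[[-0.035, -0.011, 0], [0, 0, 0.13]], [[-0.07, -0.022, 0], [0, 0, 0.27]], [[-0.105, -0.033, 0], [0, 0, 0.4]], [[-0.14, -0.044, 0], [0.004, 0, 0.54]], [[-0.166, -0.053, 0.005], [0.007, -0.004, 0.67]]])

```text
time: 37.95
ee_pos: [0.623, -0.0071, 0.2009]
eef_rot: [0.675, 0.738, -0.0, 0.0]
ft_force: [1.2, -0.0, -3.3]
width: 0.0256
```

Emit:
step_arm(increments=[[[0, 0, 0.02], [0, 0, 0.1]], [[0, 0, 0.04], [0, 0, 0.12]], [[0, 0, 0.07], [0, 0, 0.12]], [[0, 0, 0.07], [0, 0, 0.12]]])

```text
time: 38.35
ee_pos: [0.6199, -0.0069, 0.1264]
eef_rot: [0.718, 0.696, -0.003, -0.002]
ft_force: [-0.8, 0.6, -4.7]
width: 0.0262
```

```bash
python3 - <<'E'
from h import *
go(.624,-.006,.0925,-1.3)
c=r.camera("scene");crop(c,255,165,75,70,8,"v1")
E
```

```text
t 38.35 p [ 0.6199 -0.0069  0.1264] yaw -1.7 w 0.0262 F [-0.79  0.57 -4.66] T [-0.096  0.136 -0.022] q [-0.47  0.43  0.52  1.61 -0.22  1.17  0.07]
shift [0.0011, 0.0043, 0.0338] turn [-0.008, 0.002, -0.008] dist 0.034 deg 0.6
```

View pics/v1.png

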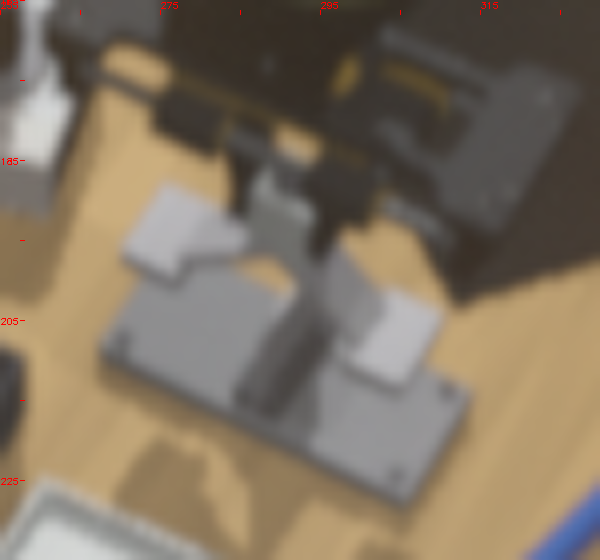

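Emit:
step_arm(increments=[[[0.001, 0.004, 0.015], [-0.008, 0, 0]], [[0.001, 0.004, 0.028], [-0.008, 0, -0.008]], [[0.001, 0.004, 0.035], [-0.008, 0, -0.008]], [[0.001, 0.004, 0.035], [-0.008, 0, -0.008]], [[0.001, 0.004, 0.035], [-0.008, 0, -0.008]]])

```text
time: 38.9
ee_pos: [0.6254, -0.0063, 0.0946]
eef_rot: [0.715, 0.699, 0.001, 0.002]
ft_force: [-0.4, -0.0, -3.3]
width: 0.0258
```

```bash
python3 - <<'E'
from h import *
go(.624,-.006,.0877,-1.3)
E
```

```text
t 38.9 p [ 0.6254 -0.0063  0.0946] yaw -1.3 w 0.0258 F [-0.37 -0.02 -3.28] T [-0.112  0.01  -0.033] q [-0.46  0.46  0.51  1.64 -0.24  1.1   0.09]
shift [0.0003, -0.0014, 0.0069] turn [0.004, 0.002, 0.0] dist 0.007 deg 0.2
```

Emit:
step_arm(increments=[[[0, -0.0012, 0.003], [0.004, 0.002, 0]], [[0, -0.0012, 0.006], [0.004, 0.002, 0]], [[0, -0.0012, 0.0066], [0.004, 0.002, 0]], [[0, -0.0012, 0.0066], [0.004, 0.002, 0]]])

```text
time: 39.3
ee_pos: [0.6243, -0.0063, 0.088]
eef_rot: [0.715, 0.699, 0.0, -0.0]
ft_force: [0.4, 0.1, -2.5]
width: 0.026
```

```bash
python3 - <<'E'
from h import *
go(.6242,-.006,.0877,-1.3)
E
```

```text
t 39.3 p [ 0.6243 -0.0063  0.088 ] yaw -1.3 w 0.026 F [ 0.4   0.09 -2.54] T [-0.084 -0.023 -0.005] q [-0.45  0.47  0.5   1.64 -0.25  1.1   0.1 ]
shift [0.0003, -0.0001, 0.0003] turn [-0.0, -0.0, 0.0] dist 0.0 deg 0.0
```

Emit:
step_arm(increments=[[[0, 0, 0.0003], [0, 0, 0]], [[0, 0, 0.0003], [0, 0, 0]], [[0, 0, 0.0003], [0, 0, 0]], [[0, 0, 0.0003], [0, 0, 0]], [[0, 0, 0.0003], [0, 0, 0]]], hand=-1)

```text
time: 39.8
ee_pos: [0.6246, -0.0063, 0.088]
eef_rot: [0.715, 0.699, 0.0, 0.0]
ft_force: [0.4, 0.3, -0.7]
width: 0.0582
```

Emit:
step_arm(increments=[[[0, 0, 0], [0, 0, 0]], [[0, 0, 0], [0, 0, 0]], [[0, 0, 0], [0, 0, 0]], [[0, 0, 0], [0, 0, 0]], [[0, 0, 0], [0, 0, 0]]])

```text
time: 40.3
ee_pos: [0.6246, -0.0063, 0.088]
eef_rot: [0.715, 0.699, 0.0, 0.0]
ft_force: [-0.2, 0.3, 0.2]
width: 0.0866
```

Emit:
step_arm(increments=[[[0, 0, 0], [0, 0, 0]], [[0, 0, 0], [0, 0, 0]], [[0, 0, 0], [0, 0, 0]], [[0, 0, 0], [0, 0, 0]], [[0, 0, 0], [0, 0, 0]]])

```text
time: 40.8
ee_pos: [0.6246, -0.0063, 0.088]
eef_rot: [0.715, 0.699, 0.0, 0.0]
ft_force: [-0.0, -0.2, -0.1]
width: 0.0871
```

```bash
python3 - <<'E'
from h import *
go(.624,-.006,.0875,-1.3)
c=r.camera("scene");crop(c,255,165,75,70,8,"v2");cv2.imwrite("pics/v2f.png",c["pixels"])
E
```

```text
t 40.8 p [ 0.6246 -0.0063  0.088 ] yaw -1.3 w 0.0871 F [-0.04 -0.16 -0.14] T [-0.11   0.028 -0.015] q [-0.45  0.47  0.5   1.64 -0.25  1.1   0.1 ]
shift [0.0003, -0.0006, 0.0005] turn [0.001, -0.0, 0.0] dist 0.001 deg 0.0
```

View pics/v2.png

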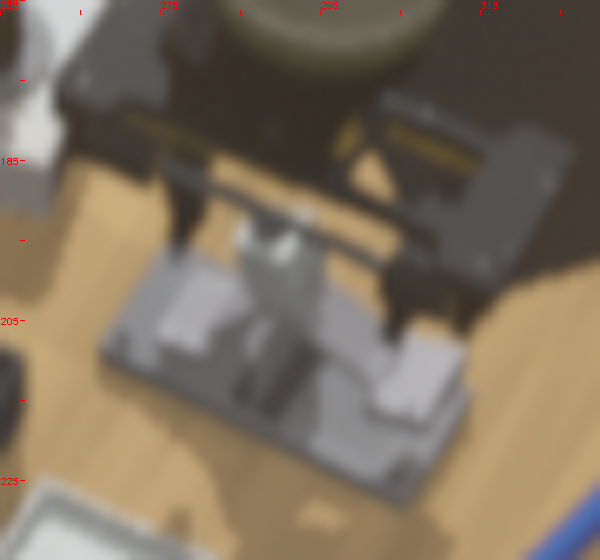

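Emit:
step_arm(increments=[[[0, 0, 0], [0, 0, 0]], [[0, 0, 0], [0, 0, 0]], [[0, 0, 0], [0, 0, 0]], [[0, 0, 0], [0, 0, 0]]])

```text
time: 41.25
ee_pos: [0.6246, -0.0063, 0.088]
eef_rot: [0.715, 0.699, 0.0, 0.0]
ft_force: [0.7, -0.5, -0.6]
width: 0.0869
```

Emit:
step_arm(increments=[[[0, 0, 0], [0, 0, 0]], [[0, 0, 0], [0, 0, 0]], [[0, 0, 0], [0, 0, 0]], [[0, 0, 0], [0, 0, 0]], [[0, 0, 0], [0, 0, 0]]], hand=1, grip_force=25)

```text
time: 41.75
ee_pos: [0.6246, -0.0063, 0.088]
eef_rot: [0.715, 0.699, 0.0, 0.0]
ft_force: [0.4, 0.2, 0.6]
width: 0.0551
```

Emit:
step_arm(increments=[[[0, 0, 0], [0, 0, 0]], [[0, 0, 0], [0, 0, 0]], [[0, 0, 0], [0, 0, 0]], [[0, 0, 0], [0, 0, 0]], [[0, 0, 0], [0, 0, 0]]])

```text
time: 42.25
ee_pos: [0.6244, -0.0064, 0.0879]
eef_rot: [0.715, 0.699, 0.0, -0.0]
ft_force: [-3.3, -0.1, 0.6]
width: 0.0258
```

```bash
python3 - <<'E'
from h import *
go(.624,-.006,.0875,-1.3)
c=r.camera("scene");crop(c,255,165,75,70,8,"v3")
E
```

```text
t 42.25 p [ 0.6244 -0.0064  0.0879] yaw -1.3 w 0.0258 F [-3.32 -0.12  0.6 ] T [-0.102  0.673 -0.01 ] q [-0.45  0.47  0.5   1.64 -0.25  1.1   0.1 ]
shift [0.0003, -0.0004, 0.0004] turn [0.0, -0.0, 0.0] dist 0.001 deg 0.0
```

View pics/v3.png

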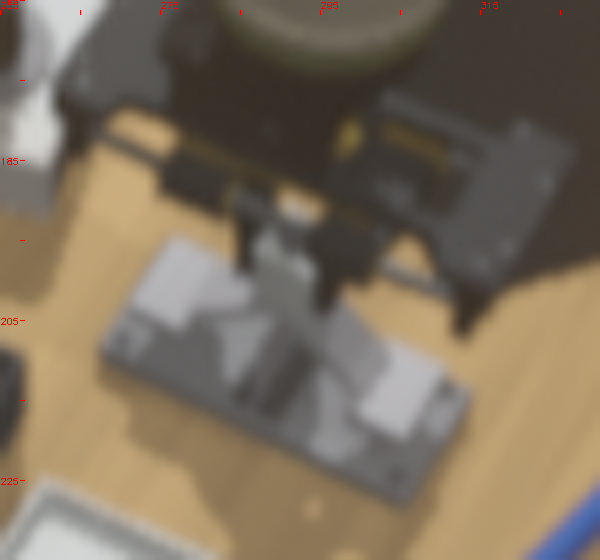

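Emit:
step_arm(increments=[[[0, 0, -0.03], [0, 0, 0]], [[0, 0, -0.06], [0, 0, 0]], [[-0.03, -0.02, -0.09], [0, 0, 0]], [[-0.06, -0.05, -0.1], [0, 0, 0]], [[-0.09, -0.085, -0.1], [0, 0, 0]]])

```text
time: 42.8
ee_pos: [0.5377, -0.0958, 0.1893]
eef_rot: [0.715, 0.699, 0.001, 0.001]
ft_force: [0.0, -1.1, -2.6]
width: 0.0256
```

```bash
python3 - <<'E'
from h import *
go(.449,-.185,.17,1.3)
E
```

```text
t 42.8 p [ 0.5377 -0.0958  0.1893] yaw -1.3 w 0.0256 F [ 0.04 -1.14 -2.57] T [-0.191  0.021 -0.006] q [-0.43  0.19  0.59  1.75 -0.11  1.23  0.17]
shift [-0.0912, -0.0868, 0.019] turn [0.004, 0.0, -0.045] dist 0.127 deg 2.6
```

Emit:
step_arm(increments=[[[-0.028, -0.026, 0], [0, 0, -0.015]], [[-0.056, -0.053, 0], [0, 0, -0.03]], [[-0.084, -0.08, 0.005], [0, 0, -0.045]], [[-0.091, -0.087, 0.02], [0, 0, -0.045]], [[-0.091, -0.087, 0.04], [0, 0, -0.045]]])

```text
time: 43.3
ee_pos: [0.4481, -0.1867, 0.1492]
eef_rot: [0.7, 0.714, 0.002, 0.002]
ft_force: [0.6, 0.0, -4.4]
width: 0.0258
```

Emit:
step_arm(increments=[[[0, 0, 0.01], [0, 0, 0]], [[0, 0, 0.01], [0, 0, 0]]])

```text
time: 43.5
ee_pos: [0.4472, -0.1867, 0.138]
eef_rot: [0.7, 0.714, 0.001, 0.001]
ft_force: [0.1, -0.1, -3.8]
width: 0.0256
```

```bash
python3 - <<'E'
from h import *
go(.449,-.185,.063,1.3)
c=r.camera("scene");crop(c,160,170,120,110,6,"b1")
E
```

```text
t 43.5 p [ 0.4472 -0.1867  0.138 ] yaw 1.1 w 0.0256 F [ 0.09 -0.09 -3.85] T [-0.079  0.008 -0.023] q [-0.33  0.08  0.67  1.96 -0.06  1.11  0.38]
shift [0.0016, 0.0015, 0.075] turn [0.004, -0.0, -0.004] dist 0.075 deg 0.3
```

View pics/b1.png

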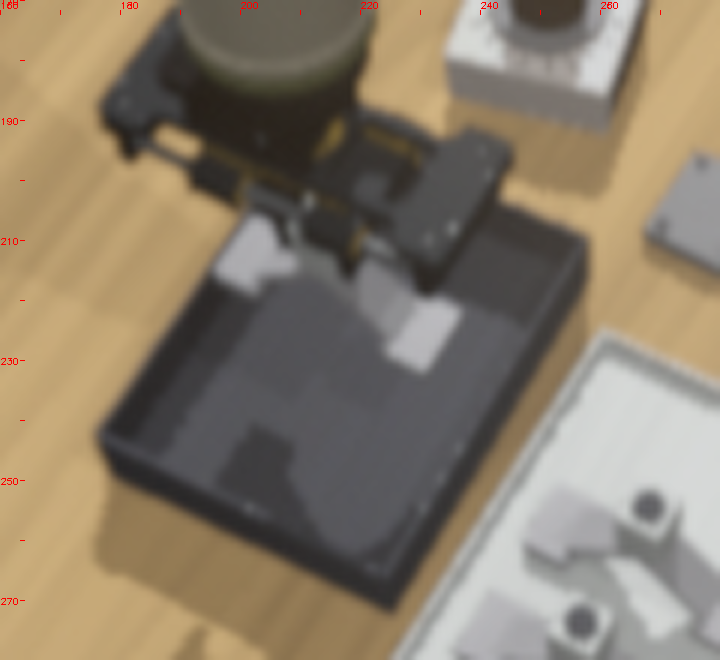

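Well centred over the bin; lower in.

Emit:
step_arm(increments=[[[0.001, 0.001, 0.025], [0, 0, 0]], [[0.001, 0.001, 0.05], [0, 0, 0]], [[0.001, 0.001, 0.068], [0, 0, 0]], [[0.001, 0.001, 0.073], [0, 0, 0]], [[0.001, 0.001, 0.073], [0, 0, 0]]])

```text
time: 44.05
ee_pos: [0.4496, -0.1856, 0.0663]
eef_rot: [0.7, 0.714, 0.002, 0.002]
ft_force: [-0.3, -0.6, -4.2]
width: 0.0257
```

Emit:
step_arm(increments=[[[0, 0, 0.002], [0, 0, 0]], [[0, 0, 0.002], [0, 0, 0]]])

```text
time: 44.25
ee_pos: [0.4504, -0.1857, 0.0652]
eef_rot: [0.7, 0.714, 0.002, 0.003]
ft_force: [-0.0, 0.5, -3.8]
width: 0.0262
```

```bash
python3 - <<'E'
from h import *
go(.449,-.185,.061,1.3)
c=r.camera("scene");crop(c,160,170,120,110,6,"b2")
E
```

```text
t 44.25 p [ 0.4504 -0.1857  0.0652] yaw 1.1 w 0.0262 F [-0.    0.53 -3.8 ] T [-0.101 -0.009  0.035] q [-0.3   0.21  0.66  2.03 -0.16  0.95  0.46]
shift [0.0007, -0.0014, 0.0042] turn [0.006, 0.001, -0.003] dist 0.004 deg 0.4
```

View pics/b2.png

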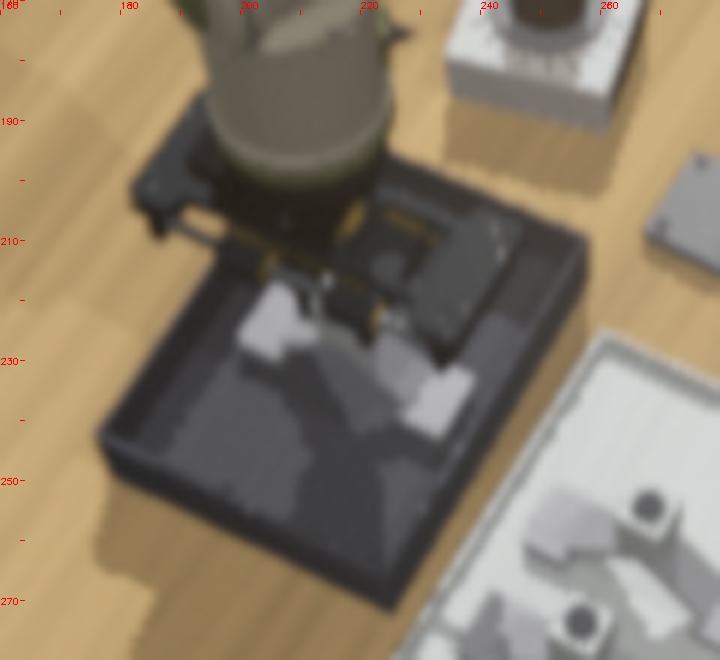

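Emit:
step_arm(increments=[[[0, -0.001, 0.003], [0.005, 0, 0]], [[0, -0.001, 0.004], [0.005, 0, 0]], [[0, -0.001, 0.0042], [0.005, 0, 0]]])

```text
time: 44.6
ee_pos: [0.4497, -0.1856, 0.0615]
eef_rot: [0.7, 0.714, 0.001, 0.001]
ft_force: [-1.9, 2.0, 8.6]
width: 0.026
```

Emit:
step_arm(increments=[[[0, 0, 0], [0, 0, 0]], [[0, 0, 0], [0, 0, 0]], [[0, 0, 0], [0, 0, 0]], [[0, 0, 0], [0, 0, 0]], [[0, 0, 0], [0, 0, 0]]], hand=-1)

```text
time: 45.1
ee_pos: [0.4497, -0.1857, 0.0616]
eef_rot: [0.7, 0.714, 0.001, 0.001]
ft_force: [0.1, 0.1, -0.5]
width: 0.0582
```

Emit:
step_arm(increments=[[[0, 0, -0.02], [0, 0, 0]], [[0, 0, -0.05], [0, 0, 0]], [[0, 0, -0.09], [0, 0, 0]], [[0, 0, -0.13], [0, 0, 0]], [[0.02, 0, -0.16], [0, 0, 0]]])

```text
time: 45.6
ee_pos: [0.449, -0.1678, 0.2241]
eef_rot: [0.701, 0.713, 0.001, 0.002]
ft_force: [1.0, 1.0, -0.9]
width: 0.0864
```

Emit:
step_arm(increments=[[[0.04, 0, 0], [0, 0, -0.1]], [[0.08, 0, 0], [0, 0, -0.2]], [[0.13, 0, 0], [0, 0, -0.3]], [[0.18, 0, 0], [0, 0, -0.4]], [[0.22, 0, 0], [0, 0, -0.5]]])

```text
time: 46.1
ee_pos: [0.4449, 0.0549, 0.2239]
eef_rot: [0.501, 0.866, 0.001, 0.002]
ft_force: [1.7, 0.4, -0.8]
width: 0.0873
```

Emit:
step_arm(increments=[[[0.045, 0, 0], [0, 0, -0.1]], [[0.09, 0, 0], [0, 0, -0.2]], [[0.13, 0, 0], [0, 0, -0.3]], [[0.13, 0, 0], [0, 0, -0.3]], [[0.13, 0, 0], [0, 0, -0.3]]])

```text
time: 46.6
ee_pos: [0.3799, 0.168, 0.2236]
eef_rot: [0.365, 0.931, 0.0, 0.002]
ft_force: [-0.6, -0.6, -0.1]
width: 0.087
```

```bash
python3 - <<'E'
from h import *
go(.449,-.185,.061,1.3)
c=r.camera("scene");cv2.imwrite("pics/sf4.png",c["pixels"]);c=r.camera("top");cv2.imwrite("pics/tf4.png",c["pixels"]);crop(c,185,95,170,150,4,"tf4c")
E
```

```text
t 46.6 p [0.3799 0.168  0.2236] yaw 47.1 w 0.087 F [-0.56 -0.62 -0.09] T [-0.052 -0.036 -0.001] q [-0.77 -0.16  0.22  1.98  0.04  1.31  0.26]
shift [-0.29, -0.2122, 0.1632] turn [0.004, 0.003, 0.8] dist 0.395 deg 45.8
```

View pics/sf4.png

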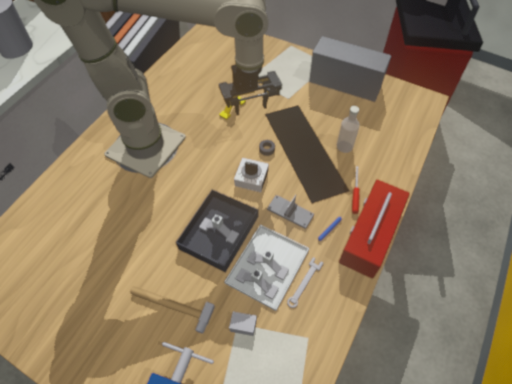

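View pics/tf4c.png

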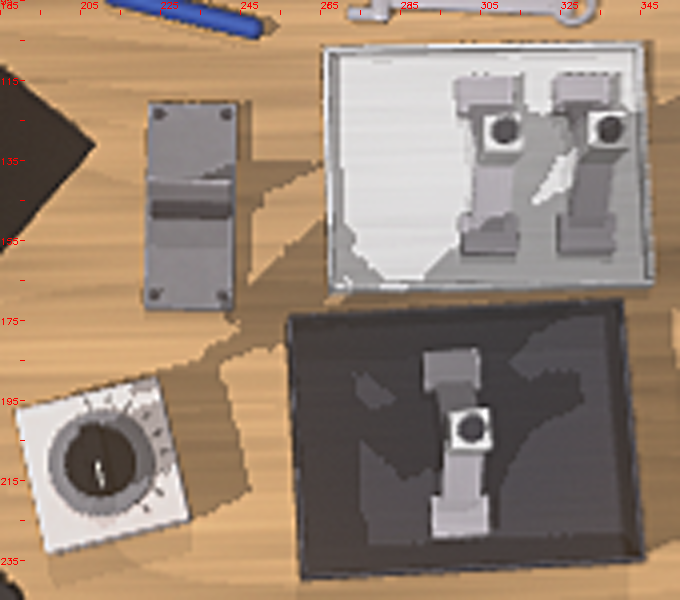

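```bash
python3 -c "
from h import *
print(r.read_state()['time'],r.close_job())"
```

```text
the job is handed in; nothing more can be done
46.7 None
```

The job is handed in at 46.7 s, with all three rotors present on the mat tested and sorted.

- **Knob:** I turned it anticlockwise about 1.8 rad until the grip slipped against the stop (about 0.48 N m, against 0.03 N m of friction). In the last picture the knob's bar still lines up with the first tick. I have no direct reading of its angle; off is inferred from the stop and the picture.
- **Rotors:** going by the row spacing, these were rotor3, rotor4 and rotor5. I tried them in row order from the stand end, each let go for well over 0.4 s:
  - The first two stayed level and now stand upright in the tray.
  - The third tipped towards the robot and now stands in the bin.
- **Last check:** both cameras showed two upright rotors in the tray, one in the bin, the mat empty and the arm clear of everything. The other things, including the yellow look-alike, were where they had been.
- **Disagreement:** camera positions for the knob and rotors were about 2–3 mm off from the arm's own readings. I corrected this by feel at the knob and the knife edge. No check failed.

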